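Push the power adapter home in the test nest and start the test

TASK

Push the white power adapter, inlet end first, through the narrow gap between the two brown guide blocks until it is fully home against the dock block, using only the outside of the fingers: do not grip it or lift it off the black plate, and be gentle. Then press the green start button fully down and let it come up again, never before the adapter is home. Leave the red stop button and everything else on the bench alone.

Things in the scene. Friction and masses are not known exactly. Their poses are not given: they have to be found in the camera images.
- nest: Test nest fixed to the bench: black plate 380 (its x) x 200 (its y) x 10 mm thick. Origin: centre of the plate's underside, on the bench top; its x axis is the loading direction, z up. Guides and dock block stand at its +x end; the plate from x = -190 to +63 mm is flat and empty but for the adapter, with two thin painted yellow lane lines.
- nest_gap (a point): Middle of the gap's entrance, on the plate's upper face, x = +75 mm, y = 0 in the nest's frame, axes as the nest's. From here two brown guide blocks, 50 mm long (x), 30 mm wide, 20 mm tall, stand on either side; the gap between them is 51 mm wide (25.5 mm either side of y = 0). Each has a lead-in flared 30 deg that begins 12 mm before the gap.
- nest_dock (a point): Foot of the dock block's face, on the plate's upper face, x = +145 mm, y = 0 in the nest's frame, axes as the nest's. The brown dock block is 70 mm wide and 46 mm tall; the adapter's front face stops against it. Two brass pins 15 mm above the plate stick out 10 mm towards the gap and enter the adapter's inlet freely.
- nest_seat (a point): Point on the plate's upper face (10 mm above the bench), x = +85 mm, y = 0 in the nest's frame: where the adapter's origin lies when it is fully home. Axes as the nest's.
- adapter: White power adapter, a brick 120 (its x) x 48 (its y) x 30 mm tall, 0.15 to 0.31 kg, loose, flat on the plate before the guides, up to 25 deg askew and up to 35 mm off the lane. Origin: centre of its underside. Its +x end has the dark inlet recess and goes in first. When home, its rear 38 mm still stand out in front of the lead-ins, so fingers need not enter the gap.
- station: Grey two-button box fixed to the bench, 120 (its x) x 70 (its y) x 45 mm tall; origin: centre of its underside. The green button is at -29 mm and the red at +29 mm along its x axis. It may stand left or right of the nest.
- start_button_top (a point): Centre of the top face of the green start button (30 mm diameter, in a black collar of 46 mm), 68 mm above the bench when up. Pressed straight down.
- start_button (a joint): Travel of the green start button, m: 0 up, 0.006 fully down; springs back by itself. Starts to move at 1.5 N, fully down at 5 N.
- stop_button_top (a point): Centre of the top face of the red stop button, same size and height, 58 mm from the green one. Not to be pressed.
- stop_button (a joint): Travel of the red stop button, m: 0 up, 0.006 fully down.
- multimeter: Bystander: dark grey multimeter lying face up, 180 x 86 x 47 mm tall with its dial, loose; on the other side of the nest from the button box. Origin: centre of its underside.
- black_adapter: Bystander: black power adapter of another type, 92 x 42 x 28 mm, loose, beyond the nest. Origin: centre of its underside.
- bottle: Bystander: upright clear bottle with a red cap, 60 mm diameter, 160 mm tall, loose, beyond the nest. Origin: centre of its underside.
- parts_tray: Bystander: blue two-part tray, 130 x 170 x 35 mm, loose, beyond the nest. Origin: centre of its underside.
- cap: Bystander: round white cap, 36 mm diameter, 16 mm tall, lying loose on the nest's plate beside the dock block. Origin: centre of its underside.
- screwdriver: Bystander: orange screwdriver lying loose beyond the nest, on the right. Origin: its underside.
- test_probe: Bystander: red test probe, 130 mm long, lying loose between the robot and the nest, on the right. Origin: its underside.
There are look-alikes about, which are no part of the job. What is shaped like the station but purple or turquoise is not meant. What is shaped like the adapter but pink is not meant.

How it is judged:
On the way, in this order (a step that is already met when the one before it is completed fails the run):
1. the adapter is fully home between the guide blocks, against the dock block (horizontal distance between adapter and nest_seat below 0.004 m and angle between the x axis of adapter and the x axis of nest, either way round below 0.08 rad and z of adapter in the frame of nest_seat below 0.003 m), for 0.2 s.
2. the green start button is pressed down at least 4.5 mm (value of joint start_button above 0.0045 m), for 0.1 s.
At the end, for the whole second after the job is handed in: The adapter rests flat on the plate within 4 mm of its home place (horizontally) and within 0.08 rad of the nest's direction; both buttons are up (all of step 1 and linear speed of adapter below 0.01 m/s and value of joint each of start_button, stop_button below 0.0015 m); the robot touches nothing.
It fails at once if the adapter is lifted more than 5 mm off the plate or tipped more than 0.12 rad (z of adapter in the frame of nest_seat above 0.005 m or angle between adapter's own z axis and vertical above 0.12 rad).
It fails at once if the adapter is gripped or pushed with more than 35 N (contact force between the fingers and adapter above 35 N).
It fails at once if the start button is pressed while the adapter is not home (value of joint start_button above 0.003 m and horizontal distance between adapter and nest_seat above 0.008 m).
It fails at once if the red stop button is pressed (value of joint stop_button above 0.002 m).
It fails at once if a bystander is moved more than 15 mm (distance of any of multimeter, black_adapter, bottle, parts_tray, cap, screwdriver, test_probe from where it was at the start of the episode above 0.015 m).
It also fails if it takes over 67 s, if anything falls off the work surface, if the arm or the gripper's body presses on something with over 40 N, if the wrist force passes 120 N, or if a joint passes its speed limit or range.

ROBOT

A 7-joint arm with a two-finger parallel gripper is mounted at the origin on the work surface. World frame = base frame: x ahead of the robot, y to its left, z up, the work surface at z = 0. Lengths are in m, angles in rad, forces in N, time in s.
With the tool pointing down it reaches from about 0.425 to 0.925 m from the base axis. Payload 6.8 kg.
Tool frame: the origin (TCP) lies midway between the tips of the shut fingers; the grasp point (between the pads) lies 19 mm behind it (bot.pinch_z is the distance from the TCP to the grasp point, in m); x points along the fingers, y is the direction in which the jaws open and shut, and the axes are right-handed (so a half turn about x gives the same grasp; the last joint's range is limited). The gripper opens to 85 mm and grips with 20 to 120 N. Pads are 22 mm wide; open, the fingers measure 114 mm over their backs; the gripper's body (76 mm by 85 mm) begins 54 mm behind the grasp point. The pads swing forward as they close: fully open they stand 13 mm farther back than shut.
Start: joints at [1.104, 0.477, 0.022, 1.555, -0.011, 1.109, -0.083], TCP at [0.237, -0.632, 0.192] pointing down, gripper open.
Joint ranges: [-2.96, 2.96], [-0.34, 2.1], [-1.41, 1.46], [0.24, 2.44], [-1.37, 4.51], [0.17, 1.92], [-2.96, 2.96]. Speed limits (rad/s): [2.39, 2.39, 3.14, 3.14, 3.14, 3.14, 3.14].

INTERFACE

Orientations are given as a unit quaternion [w, x, y, z].
In Python, from station import bot gives the robot as it stands. The module is installed in compiled form; this text tells all that it offers.
- The arm moves only by the tool step_arm, never from a script. Its argument "plan" is a list of rows, each a list of 6 numbers: the shift along the tool's x, y, z in units of 40 mm (1.0 is 40 mm), then the turn, a rotation vector about the tool's x, y, z in units of 360 degrees (1.0 is 360 degrees). In form: [[dx, dy, dz, ax, ay, az], ...]. A call has 1 to 8 rows; each row shifts and turns the commanded pose from where the row before left it, along the tool's axes as they then stand; what a row does not reach is not made up. A row lasts 1/8 s, in which the tool goes at most 62.5 mm and 10.7 degrees, less where a joint would pass 70% of its speed; a pose out of reach is approached as far as the arm can. A call with a number of a shift or a turn outside -1 to 1 is refused whole. A call with a gripper value outside its range is refused whole. "fingers" is the closure, from -1 (fully open) to 1 (shut), set as the call begins (left out, the last holds). The fingers move at their own pace and stop on an object; "force" is the grip in N (left out, the last holds). Time passes only in rows, so rows that do not move let the fingers close. It gives the time, the measured TCP pose, the force and the opening at its end, in the units of the state.
- bot.get_obs(): the state, without advancing time (a new reading comes with each control period).
- bot.read_camera(name): name is "scene" or "top" or "wrist"; returns (picture, depth): 400x640x3 uint8, red, green, blue; 400x640 float32, m along the optical axis (not along the pixel's ray), 0 where there is no reading.
- bot.camera_model(name): a dict with "mtx" (3x3 intrinsics, pixels), "k1" (the pictures are not rectified: a ray, as slopes to the right and down, at radius r is drawn at 1 + k1 r^2 times it, then the intrinsics apply), "origin" and "rotation" of the camera in the world; the wrist camera has in their place "T_tool_cam" (4x4, takes a point from camera to tool coordinates, whose origin is the TCP and whose axes are the tool frame's). Camera axes: x right, y up, looking along -z (the intrinsics and any distortion apply to the point x, -y, -z); pixel columns grow to the right and rows downward; lengths in m; the calibration is good to about 2 mm. A picture is of the moment at which its call begins: read the wrist's pose just before it. camera_model takes no time and is no camera call.
- bot.hand_in(): hands the job in, once; it reports no verdict.
The state is a dict: "t": time; "q": joint angles; "joint_vel": joint speeds; "joint_torque": joint torques, N m; "eef_pos": TCP position; "tool_rot": TCP orientation; "contact_force": force on the tool from outside, world axes, zero at the start; "torque": the same for the moment, N m; "gripper_width": opening from 0.0 (shut) to 1.0 (fully open).
Only numpy, scipy, OpenCV 4.12 (cv2) and the standard library are available. Lean on these libraries where they do the work, as an engineer would, in place of code of your own. Each camera call takes 0.05 s, during which the arm holds its last target.

## Working session

There is one attempt and no reset: what is moved stays moved. The work goes in short steps, Python scripts to look and compute and a tool call to move; the robot and the scene stay as the last step left them, time stands still between calls to the robot, and variables do not carry over. Pictures are saved under pics/ and viewed, and the job is handed in when it is done.

Besides the shell and the picture viewer there is one more tool, called after "Emit:" by a JSON object that holds its "method" and its "body", one argument or row to a line. step_arm: Moves the arm, as the interface text tells. Shifts and turns lie within -1 to 1; 1 stands for 40 mm of shift or 360 degrees of turn. Its arguments: {"type":"object","properties":{"plan":{"type":"array"},"fingers":{"type":"number"},"force":{"type":"number"}},"required":["plan"]}

```bash
mkdir -p pics; ls; python3 - <<'E'
from station import bot
import cv2,numpy as np
o=bot.get_obs();print(o)
for n in ["scene","top"]:
    p,d=bot.read_camera(n);cv2.imwrite(f"pics/{n}0.png",p[...,::-1]);np.savez(f"{n}0.npz",p=p,d=d);print(n,bot.camera_model(n))
print(bot.camera_model("wrist"))
E
```

```text
pics
{'t': 0.0, 'q': array([ 1.10386431,  0.47778407,  0.0223598 ,  1.55647031, -0.01150275,
        1.10928896, -0.08312342]), 'joint_vel': array([-8.69905624e-05,  7.17719637e-04, -1.24217565e-03, -2.24195624e-04,
       -4.04607744e-04,  9.85578367e-04, -1.08539160e-03]), 'joint_torque': array([-5.14297535e-04, -5.96445680e+01,  1.60787936e+00, -2.81189203e+01,
        1.26033212e-02,  9.27667221e-03, -2.54872288e-05]), 'eef_pos': array([ 0.23678132, -0.63139258,  0.19112895]), 'tool_rot': array([-0.12555632, -0.69559338, -0.12680238,  0.69592142]), 'contact_force': array([-0.72273111,  0.26463013,  0.65737508]), 'torque': array([-0.04954803, -0.00309173,  0.02634595]), 'gripper_width': 1.0020176886779262}
scene {'mtx': array([[456.56143405,   0.        , 332.23988293],
       [  0.        , 456.56143405, 204.59591535],
       [  0.        ,   0.        ,   1.        ]]), 'k1': -0.03853544113097387, 'origin': array([ 1.54650415, -0.28692685,  0.86227221]), 'rotation': array([0.70101128, 0.35790253, 0.27832515, 0.55047622])}
top {'mtx': array([[446.5326947 ,   0.        , 319.92488068],
       [  0.        , 446.5326947 , 194.73886832],
       [  0.        ,   0.        ,   1.        ]]), 'k1': 0.036784817097738655, 'origin': array([ 0.40503392, -0.03047594,  1.30218404]), 'rotation': array([ 0.71244742,  0.02686133, -0.03479253, -0.7003475 ])}
{'mtx': array([[314.88040567,   0.        , 319.17565685],
       [  0.        , 314.88040567, 194.45417365],
       [  0.        ,   0.        ,   1.        ]]), 'k1': -0.0344207911505638, 'T_tool_cam': array([[ 7.54916881e-04,  3.25907558e-01, -9.45401340e-01,
        -1.80469830e-01],
       [ 9.99999646e-01, -5.97300484e-04,  5.92607444e-04,
         6.65461469e-04],
       [-3.71553433e-04, -9.45401453e-01, -3.25907893e-01,
        -8.49069641e-02],
       [ 0.00000000e+00,  0.00000000e+00,  0.00000000e+00,
         1.00000000e+00]])}
```

View pics/scene0.png

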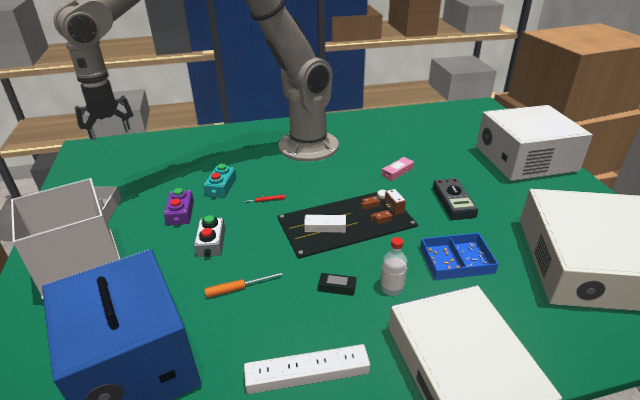

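View pics/top0.png

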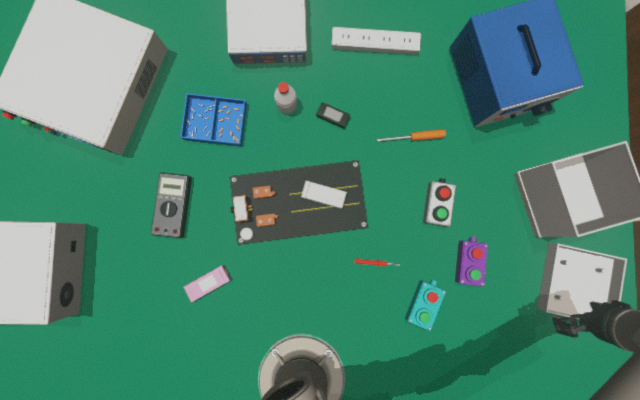

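```bash
cat > h.py <<'E'
import numpy as np,cv2
from scipy.spatial.transform import Rotation as R
from station import bot
def q2R(q): return R.from_quat([q[1],q[2],q[3],q[0]]).as_matrix()
def ray(cm,uv):
    m=cm['mtx'];k=cm['k1']
    d=np.array([(uv[0]-m[0,2])/m[0,0],(uv[1]-m[1,2])/m[1,1]]);s=d.copy()
    for _ in range(20): s=d/(1+k*(s@s))
    return np.array([s[0],-s[1],-1.])
def plane(cm,uv,z):
    Rm=q2R(cm['rotation']);r=Rm@ray(cm,uv);o=np.array(cm['origin'])
    return o+r*(z-o[2])/r[2]
def proj(cm,P):
    Rm=q2R(cm['rotation']);c=Rm.T@(np.array(P)-cm['origin'])
    s=np.array([c[0],-c[1]])/-c[2];s=s*(1+cm['k1']*(s@s));return cm['mtx'][:2,:2]@s+cm['mtx'][:2,2]
E
python3 - <<'E'
import cv2
p=cv2.imread('pics/top0.png')
cv2.imwrite('pics/c1.png',cv2.resize(p[150:255,220:380],None,fx=5,fy=5,interpolation=cv2.INTER_CUBIC))
cv2.imwrite('pics/c2.png',cv2.resize(p[170:240,400:480],None,fx=8,fy=8,interpolation=cv2.INTER_CUBIC))
E
```

```text
(no output)
```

View pics/c1.png

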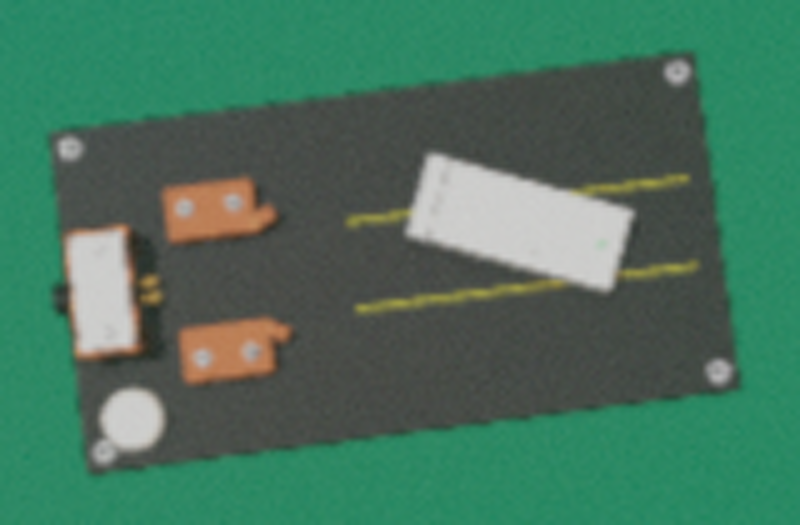

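View pics/c2.png

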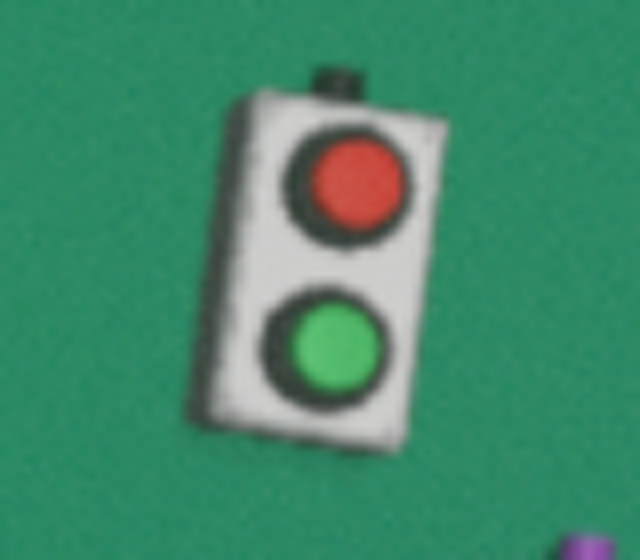

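```bash
cat > m.py <<'E'
from h import *
cm=bot.camera_model("top")
f=lambda x,y,s,ox,oy:((x+.5)/s-.5+ox,(y+.5)/s-.5+oy)
c=np.array([plane(cm,f(x,y,5,220,150),.01) for x,y in [(50,133),(693,53),(740,388),(92,474)]])
print('plate',c.round(4))
cen=c.mean(0);xa=(c[0]+c[3]-c[1]-c[2]);print('len',np.linalg.norm(xa)/2,np.linalg.norm(c[0]+c[1]-c[2]-c[3])/2)
a=np.arctan2(xa[1],xa[0]);print('nest',cen,a, np.degrees(a))
c=np.array([plane(cm,f(x,y,5,220,150),.04) for x,y in [(428,152),(635,210),(612,292),(405,236)]])
ac=c.mean(0);xa=(c[0]+c[3]-c[1]-c[2]);b=np.arctan2(xa[1],xa[0]);print('len',np.linalg.norm(xa)/2,np.linalg.norm(c[0]+c[1]-c[2]-c[3])/2)
print('adapter',ac,np.degrees(b))
ca,sa=np.cos(a),np.sin(a);N=np.array([[ca,sa],[-sa,ca]])
print('adapter in nest',N@(ac-cen)[:2],np.degrees(b-a))
print('green',plane(cm,f(337,347,8,400,170),.068),'red',plane(cm,f(359,184,8,400,170),.068))
for n,pts in dict(g1=[(163,187),(252,177)],dock=[(128,225),(142,352)]).items():
  for p in pts: print(n,N@(plane(cm,f(*p,5,220,150),.03 if n=='g1' else .056)-cen)[:2])
d=np.load('top0.npz')['d']
for uv in [(323,194),(300,235),(442,213),(444,193)]: print(uv,d[uv[1],uv[0]])
E
python3 m.py
```

```text
plate [[ 0.5676  0.2191  0.01  ]
 [ 0.6216 -0.1544  0.01  ]
 [ 0.4265 -0.1833  0.01  ]
 [ 0.3712  0.1884  0.01  ]]
len 0.3765729872292807 0.19801747760464097
nest [0.49668636 0.01745788 0.01      ] 1.716482700603471 98.34721435179658
len 0.12186155731998798 0.049087204231217055
adapter [ 0.51757627 -0.054103    0.04      ] 75.55338137653187
adapter in nest [-0.07383542 -0.01028001] -22.793832975264696
green [ 0.46849294 -0.3810603   0.068     ] red [ 0.52524298 -0.38910393  0.068     ]
g1 [ 0.12554355 -0.05731923]
g1 [ 0.07453968 -0.0565708 ]
dock [ 0.14407631 -0.03543273]
dock [0.14446566 0.03597321]
(323, 194) 1.271746
(300, 235) 1.2915397
(442, 213) 1.2366582
(444, 193) 1.2420503
```

```bash
cat >> h.py <<'E'
NC=np.array([0.4967,0.0175]);NA=1.7165
def n2w(x,y): return NC+np.array([np.cos(NA)*x-np.sin(NA)*y,np.sin(NA)*x+np.cos(NA)*y])
def w2n(p):
    d=np.array(p[:2])-NC;return np.array([np.cos(NA)*d[0]+np.sin(NA)*d[1],-np.sin(NA)*d[0]+np.cos(NA)*d[1]])
def go(target=None,z=None):
    o=bot.get_obs();Rm=q2R(o['tool_rot']);
    print('t',round(o['t'],2),'pos',o['eef_pos'].round(4),'nest',w2n(o['eef_pos']).round(4),'f',o['contact_force'].round(1),'w',round(o['gripper_width'],2),'q7',o['q'][6].round(3))
    print(Rm.round(3))
    if target is not None:
        d=np.array([*target,z])-o['eef_pos'];print('rows-units tool',(Rm.T@d/0.04).round(3))
    return o,Rm
E
python3 - <<'E'
from h import *
go(n2w(-0.02,-0.10),0.15)
print(n2w(1,0)-NC,n2w(0,1)-NC, n2w(-0.02,-.1))
E
```

```text
t 0.1 pos [ 0.2368 -0.6315  0.1912] nest [-0.6044  0.3514] f [ 0.7 -0.9  0.1] w 1.0 q7 -0.083
[[-0.001  0.351 -0.936]
 [ 0.001 -0.936 -0.351]
 [-1.    -0.002  0.   ]]
rows-units tool [  1.049 -11.89  -14.119]
[-0.14518868  0.98940399] [-0.98940399 -0.14518868] [0.59854417 0.01223079]
```

```bash
python3 - <<'E'
from h import *
cm=bot.camera_model("top")
p=cv2.imread('pics/top0.png')
cv2.imwrite('pics/c3.png',cv2.resize(p[70:135,255:355],None,fx=7,fy=7,interpolation=cv2.INTER_CUBIC))
d=np.load('top0.npz')['d']
for uv in [(283,88),(286,98),(287,108)]:
    r=ray(cm,uv)*d[uv[1],uv[0]];print(uv,q2R(cm['rotation'])@r+cm['origin'])
E
```

```text
(283, 88) [0.78410607 0.05886897 0.15762523]
(286, 98) [0.76892171 0.05303988 0.12080862]
(287, 108) [0.75864163 0.05382813 0.06063158]
```

View pics/c3.png

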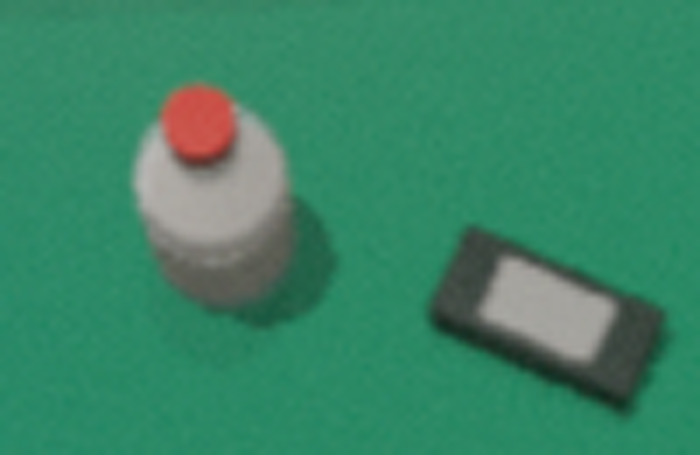

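Emit:
{"method": "step_arm", "body": {
  "plan": [
    [0,-0.8,-0.94,0,0,0],
    [0,-0.8,-0.94,0,0,0],
    [0,-0.8,-0.94,0,0,0],
    [0,-0.8,-0.94,0,0,0],
    [0,-0.8,-0.94,0,0,0],
    [0,-0.8,-0.94,0,0,0],
    [0,-0.8,-0.94,0,0,0],
    [0,-0.8,-0.94,0,0,0]
  ],
  "fingers": 1,
  "force": 20
}}

```text
t: 1.1
eef_pos: [0.4291, -0.2852, 0.1919]
tool_rot: [-0.126, -0.696, -0.126, 0.696]
contact_force: [1.1, -0.4, 0.1]
gripper_width: -0.002
```

Emit:
{"method": "step_arm", "body": {
  "plan": [
    [0.1,-0.8,-0.94,0,0,0],
    [0.1,-0.8,-0.94,0,0,0],
    [0.1,-0.8,-0.94,0,0,0],
    [0.1,-0.8,-0.94,0,0,0],
    [0.1,-0.8,-0.94,0,0,0],
    [0.1,-0.8,-0.94,0,0,0],
    [0.1,-0.8,-0.94,0,0,0]
  ]
}}

```text
t: 1.98
eef_pos: [0.5969, 0.0167, 0.1636]
tool_rot: [-0.126, -0.696, -0.126, 0.696]
contact_force: [0.0, -1.2, 0.0]
gripper_width: 0.001
```

Emit:
{"method": "step_arm", "body": {
  "plan": [
    [0,0,0,-0.027,0,0],
    [0,0,0,-0.027,0,0],
    [0,0,0,-0.027,0,0],
    [0,0,0,-0.027,0,0],
    [0,0,0,-0.027,0,0],
    [0,0,0,-0.027,0,0],
    [0,0,0,-0.027,0,0],
    [0,0,0,-0.027,0,0]
  ]
}}

```text
t: 2.98
eef_pos: [0.5962, 0.0153, 0.1637]
tool_rot: [0.536, 0.461, 0.536, -0.461]
contact_force: [-0.6, -0.8, -0.6]
gripper_width: -0.0
```

```bash
python3 - <<'E'
from h import *
o,Rm=go(n2w(-0.03,-0.10),0.12)
print(np.degrees(np.arctan2(Rm[1,1],Rm[0,1])))
p,d=bot.read_camera("wrist");cv2.imwrite("pics/w1.png",p[...,::-1])
E
```

```text
t 2.98 pos [0.5962 0.0153 0.1637] nest [-0.0166 -0.0981] f [-0.6 -0.8 -0.6] w -0.0 q7 -0.217
[[-0.001  0.989  0.15 ]
 [-0.     0.15  -0.989]
 [-1.    -0.001 -0.   ]]
rows-units tool [1.091 0.046 0.334]
8.631143524458363
```

View pics/w1.png

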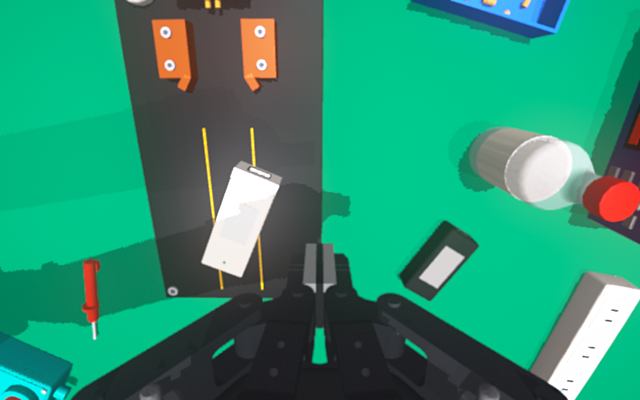

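Emit:
{"method": "step_arm", "body": {
  "plan": [
    [0.6,-0.1,0.25,0,0,0],
    [0.8,-0.1,0.25,0,0,0],
    [0.8,-0.1,0.24,0,0,0],
    [0.7,0,0,0,0,0],
    [0.4,0,0,0,0,0],
    [0.2,0,0,0,0,0],
    [0,0,0,0,0,0],
    [0,0,0,0,0,0]
  ]
}}

```text
t: 4.03
eef_pos: [0.5898, -0.0154, 0.0251]
tool_rot: [0.535, 0.463, 0.534, -0.462]
contact_force: [-0.0, -0.8, -0.2]
gripper_width: -0.002
```

```bash
python3 - <<'E'
from h import *
o,Rm=go(n2w(-0.046,-0.065),0.022)
p,d=bot.read_camera("wrist");cv2.imwrite("pics/w2.png",p[...,::-1])
E
```

```text
t 4.03 pos [ 0.5898 -0.0154  0.0251] nest [-0.046  -0.0873] f [-0.  -0.8 -0.2] w -0.0 q7 -0.274
[[ 0.002  0.989  0.145]
 [ 0.     0.145 -0.99 ]
 [-1.     0.002  0.   ]]
rows-units tool [ 0.076 -0.559 -0.001]
```

View pics/w2.png

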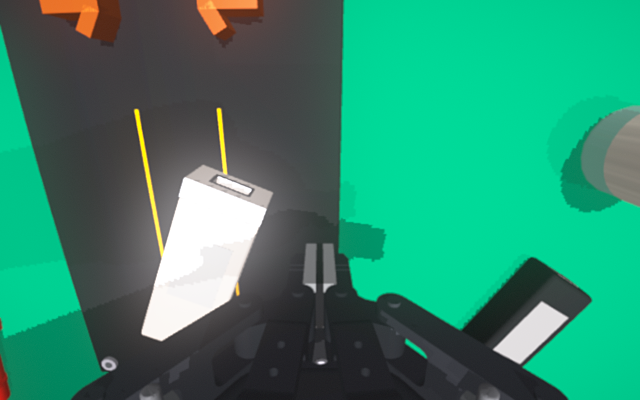

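Emit:
{"method": "step_arm", "body": {
  "plan": [
    [0.07,-0.15,0,0,0,0],
    [0,-0.15,0,0,0,0],
    [0,-0.15,0,0,0,0],
    [0,-0.1,0,0,0,0],
    [0,-0.1,0,0,0,0],
    [0,-0.1,0,0,0,0],
    [0,-0.1,0,0,0,0],
    [0,-0.1,0,0,0,0]
  ]
}}

```text
t: 5.08
eef_pos: [0.5512, -0.0211, 0.0213]
tool_rot: [0.535, 0.462, 0.535, -0.462]
contact_force: [-0.5, 0.1, -0.9]
gripper_width: 0.001
```

```bash
python3 - <<'E'
from h import *
o,Rm=go()
p,d=bot.read_camera("wrist");cv2.imwrite("pics/w3.png",p[...,::-1])
E
```

```text
t 5.08 pos [ 0.5512 -0.0211  0.0213] nest [-0.0461 -0.0483] f [-0.5  0.1 -0.9] w 0.0 q7 -0.28
[[ 0.     0.989  0.145]
 [ 0.     0.145 -0.989]
 [-1.     0.    -0.   ]]
```

View pics/w3.png

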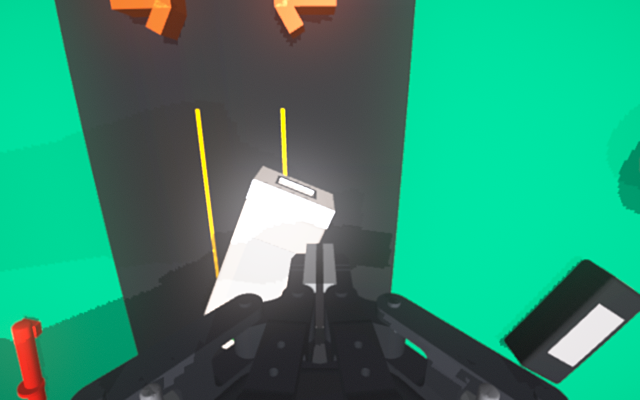

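```bash
python3 - <<'E'
from h import *
p,d=bot.read_camera("top");p=p[...,::-1]
cv2.imwrite('pics/c4.png',cv2.resize(p[150:255,220:380],None,fx=5,fy=5,interpolation=cv2.INTER_CUBIC))
p,d=bot.read_camera("scene");p=p[...,::-1]
cv2.imwrite('pics/c5.png',cv2.resize(p[170:270,260:420],None,fx=5,fy=5,interpolation=cv2.INTER_CUBIC))
E
```

```text
(no output)
```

View pics/c4.png

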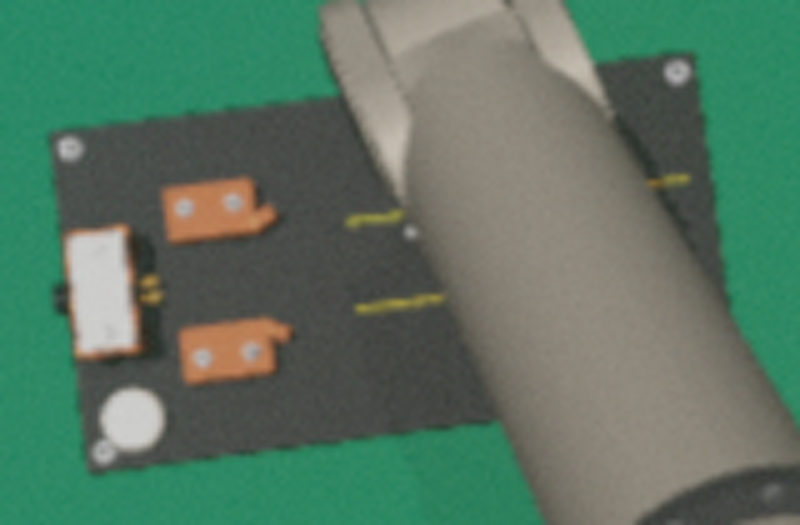

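View pics/c5.png

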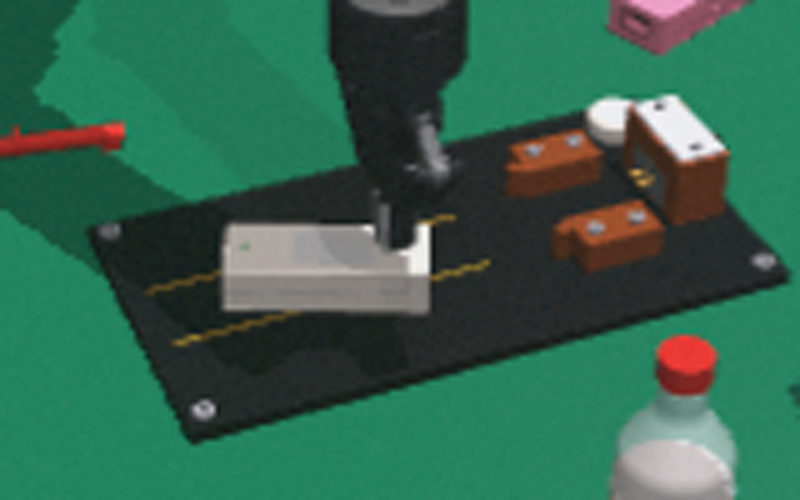

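```bash
python3 - <<'E'
from h import *
cm=bot.camera_model("scene")
o=bot.get_obs()
for P in [o['eef_pos'],o['eef_pos']+[0,0,.04],[*n2w(-.19,-.1),.01],[*n2w(.19,-.1),.01],[*n2w(-.028,-.0554),.04],[*n2w(-.028,-.0554),.01],[*n2w(-.19,.1),.01]]:
    u=proj(cm,P);print(np.round(P,3),u.round(1),((u-[260,170])*5).round())
p,d=bot.read_camera("scene")
for uv in [(340,218),(340,228),(310,222),(344,215)]:
    r=ray(cm,uv)*d[uv[1],uv[0]];P=q2R(cm['rotation'])@r+cm['origin'];print(uv,P.round(4),w2n(P).round(4))
E
```

```text
[ 0.551 -0.021  0.021] [338.1 229.8] [390. 299.]
[ 0.551 -0.021  0.061] [338.2 218.9] [391. 245.]
[ 0.623 -0.156  0.01 ] [297.  256.4] [185. 432.]
[0.568 0.22  0.01 ] [417.2 224.2] [786. 271.]
[ 0.556 -0.002  0.04 ] [344.9 224.7] [424. 273.]
[ 0.556 -0.002  0.01 ] [344.7 232.7] [423. 314.]
[ 0.425 -0.185  0.01 ] [276.1 215.3] [ 81. 226.]
(340, 218) [ 0.5638 -0.0194  0.0737] [-0.0462 -0.061 ]
(340, 228) [ 0.5528 -0.0159  0.0282] [-0.0412 -0.0507]
(310, 222) [ 0.5172 -0.097   0.038 ] [-0.1163 -0.0037]
(344, 215) [0.5152 0.0059 0.0437] [-0.0141 -0.0166]
```

```bash
python3 - <<'E'
from h import *
cm=bot.camera_model("scene")
p,d=bot.read_camera("scene");p=p[...,::-1]
cv2.imwrite('pics/c6.png',cv2.resize(p[195:245,295:360],None,fx=12,fy=12,interpolation=cv2.INTER_NEAREST))
for u in (336,338,340,342):
  for v in range(214,236,2):
    P=q2R(cm['rotation'])@(ray(cm,(u,v))*d[v,u])+cm['origin'];print(u,v,w2n(P).round(3),P[2].round(3),p[v,u])
E
```

```text
336 214 [-0.054 -0.05 ] 0.082 [90 89 87]
336 216 [-0.055 -0.054] 0.078 [91 88 88]
336 218 [-0.055 -0.052] 0.069 [93 92 90]
336 220 [-0.046 -0.031] 0.045 [116 119 122]
336 222 [-0.048 -0.036] 0.041 [142 148 155]
336 224 [-0.051 -0.045] 0.042 [152 158 164]
336 226 [-0.051 -0.045] 0.034 [120 123 128]
336 228 [-0.05  -0.041] 0.023 [116 119 123]
336 230 [-0.051 -0.045] 0.02 [125 131 134]
336 232 [-0.05  -0.042] 0.009 [73 76 76]
336 234 [-0.054 -0.052] 0.01 [33 34 27]
338 214 [-0.05  -0.056] 0.085 [35 34 31]
338 216 [-0.051 -0.058] 0.08 [36 34 30]
338 218 [-0.051 -0.057] 0.072 [33 34 26]
338 220 [-0.05  -0.057] 0.064 [96 97 98]
338 222 [-0.042 -0.038] 0.041 [144 148 154]
338 224 [-0.045 -0.044] 0.039 [153 157 165]
338 226 [-0.046 -0.046] 0.034 [121 126 130]
338 228 [-0.047 -0.049] 0.028 [114 117 120]
338 230 [-0.046 -0.047] 0.019 [121 126 131]
338 232 [-0.045 -0.046] 0.01 [72 74 75]
338 234 [-0.048 -0.052] 0.009 [32 35 29]
340 214 [-0.046 -0.06 ] 0.087 [31 32 27]
340 216 [-0.046 -0.061] 0.081 [34 36 32]
340 218 [-0.049 -0.067] 0.079 [32 35 31]
340 220 [-0.034 -0.034] 0.043 [182 185 187]
340 222 [-0.038 -0.044] 0.044 [143 147 154]
340 224 [-0.04  -0.049] 0.041 [150 155 163]
340 226 [-0.039 -0.046] 0.031 [119 123 128]
340 228 [-0.04  -0.048] 0.026 [113 116 120]
340 230 [-0.042 -0.052] 0.022 [120 124 128]
340 232 [-0.039 -0.047] 0.01 [71 76 76]
340 234 [-0.043 -0.057] 0.011 [39 41 35]
342 214 [-0.04  -0.061] 0.086 [36 37 33]
342 216 [-0.039 -0.059] 0.077 [57 58 56]
342 218 [-0.04  -0.061] 0.072 [68 67 65]
342 220 [-0.028 -0.034] 0.041 [229 233 234]
342 222 [-0.032 -0.042] 0.041 [232 236 237]
342 224 [-0.035 -0.05 ] 0.041 [215 220 221]
342 226 [-0.035 -0.051] 0.034 [123 126 132]
342 228 [-0.035 -0.051] 0.026 [124 128 132]
342 230 [-0.035 -0.051] 0.019 [124 127 132]
342 232 [-0.036 -0.053] 0.013 [102 103 107]
342 234 [-0.038 -0.06 ] 0.012 [37 41 34]
```

View pics/c6.png

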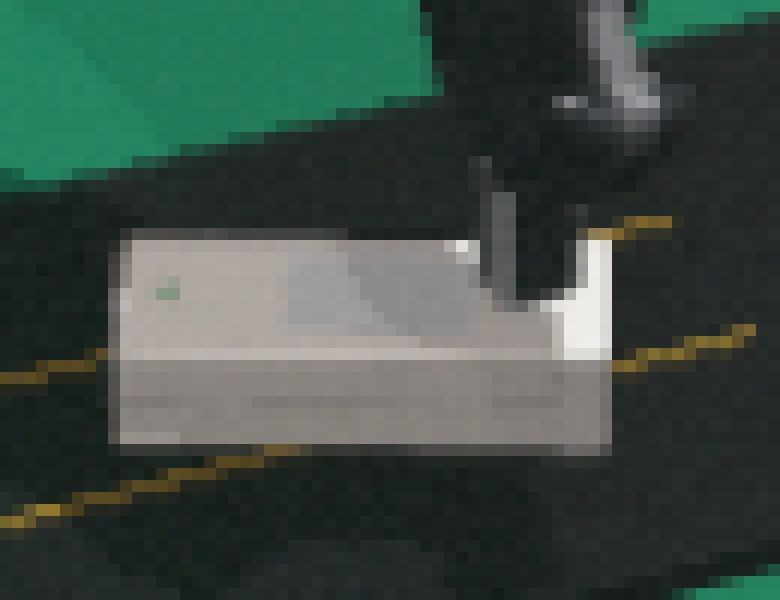

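```bash
python3 - <<'E'
from h import *
cm=bot.camera_model("wrist");T=cm['T_tool_cam'];Ti=np.linalg.inv(T)
for x in (-.06,-.04,-.02,0,.02):
    c=(Ti@[x,0,0,1])[:3];s=np.array([c[0],-c[1]])/-c[2];s=s*(1+cm['k1']*(s@s));print(x,cm['mtx'][:2,:2]@s+cm['mtx'][:2,2],-c[2])
o=bot.get_obs();p,d=bot.read_camera("wrist")
Rm=q2R(o['tool_rot'])
for uv in [(320,245),(313,260),(326,260),(313,275),(326,275),(300,220),(300,190),(340,200),(370,200),(400,200),(250,250),(280,170)]:
    P=(T@[*(ray(cm,uv)*d[uv[1],uv[0]]),1])[:3]; W=Rm@P+o['eef_pos'];print(uv,d[uv[1],uv[0]],'tool',P.round(4),'nest',w2n(W).round(4),W[2].round(4))
cv2.imwrite('pics/w4.png',cv2.resize(p[150:330,200:440,::-1],None,fx=3,fy=3))
E
```

```text
-0.06 [317.07743225 283.22643788] 0.14112167242238013
-0.04 [317.32477321 260.05215094] 0.16003390100645254
-0.02 [317.52071645 241.72247767] 0.17894612959052497
0 [317.67966694 226.87188476] 0.19785835817459738
0.02 [317.81113919 214.60101522] 0.21677058675866978
(320, 245) 0.15294038 tool [-0.0438  0.0013 -0.0106] nest [-0.0355 -0.05  ] 0.0652
(313, 260) 0.13878177 tool [-0.0586 -0.0018 -0.0111] nest [-0.035  -0.0469] 0.08
(326, 260) 0.14011288 tool [-0.0575  0.004  -0.0104] nest [-0.0357 -0.0527] 0.0789
(313, 275) 0.12903571 tool [-0.0692 -0.0016 -0.0104] nest [-0.0358 -0.0471] 0.0906
(326, 275) 0.128801 tool [-0.0694  0.0037 -0.0105] nest [-0.0356 -0.0524] 0.0908
(300, 220) 0.1779077 tool [-0.0169 -0.0099 -0.0121] nest [-0.034  -0.0388] 0.0383
(300, 190) 0.19436684 tool [ 0.0042 -0.0109 -0.023 ] nest [-0.0231 -0.0378] 0.0171
(340, 200) 0.20600346 tool [ 0.0132  0.0146 -0.0132] nest [-0.0329 -0.0633] 0.0082
(370, 200) 0.20537649 tool [ 0.0126  0.0341 -0.0134] nest [-0.0327 -0.0828] 0.0088
(400, 200) 0.21648918 tool [ 0.023   0.0566 -0.0096] nest [-0.0366 -0.1053] -0.0016
(250, 250) 0.18422903 tool [-0.0169 -0.0396  0.0071] nest [-0.0532 -0.0091] 0.0382
(280, 170) 0.19897641 tool [ 0.0127 -0.0238 -0.0335] nest [-0.0126 -0.0249] 0.0086
```

View pics/w4.png

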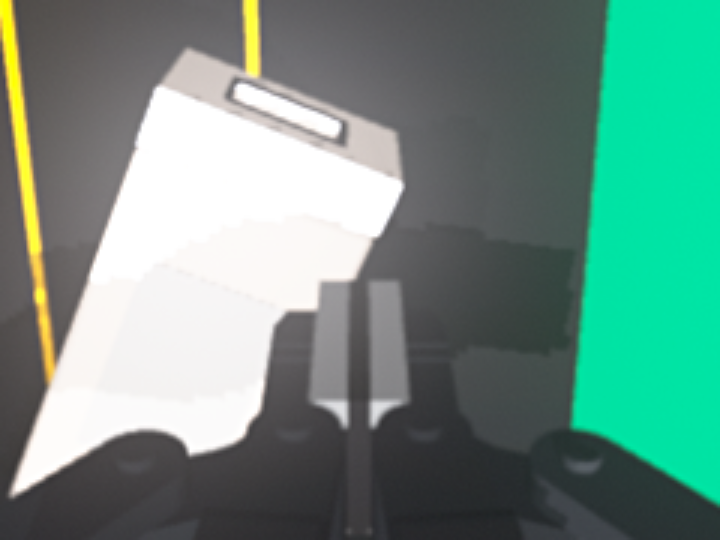

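Emit:
{"method": "step_arm", "body": {
  "plan": [
    [0,0.5,0,0,0,0],
    [0,0.5,0,0,0,0],
    [0.2,0,0,0,0,0],
    [0.2,0,0,0,0,0],
    [0,0,0,0,0,0],
    [0,0,0,0,0,0]
  ]
}}

```text
t: 6.12
eef_pos: [0.5904, -0.0154, 0.0052]
tool_rot: [0.535, 0.462, 0.535, -0.463]
contact_force: [-0.3, 0.2, -0.9]
gripper_width: -0.003
```

```bash
python3 - <<'E'
from h import *
go();print(bot.pinch_z)
cm=bot.camera_model("scene")
p,d=bot.read_camera("scene");p=p[...,::-1]
cv2.imwrite('pics/c7.png',cv2.resize(p[170:250,290:370],None,fx=7,fy=7,interpolation=cv2.INTER_NEAREST))
p,d=bot.read_camera("wrist")
cv2.imwrite('pics/w5.png',cv2.resize(p[150:330,200:440,::-1],None,fx=3,fy=3))
E
```

```text
t 6.12 pos [ 0.5904 -0.0154  0.0052] nest [-0.0462 -0.0879] f [-0.3  0.2 -0.9] w -0.0 q7 -0.289
[[-0.001  0.989  0.145]
 [-0.     0.145 -0.989]
 [-1.    -0.001  0.   ]]
0.0187
```

View pics/c7.png

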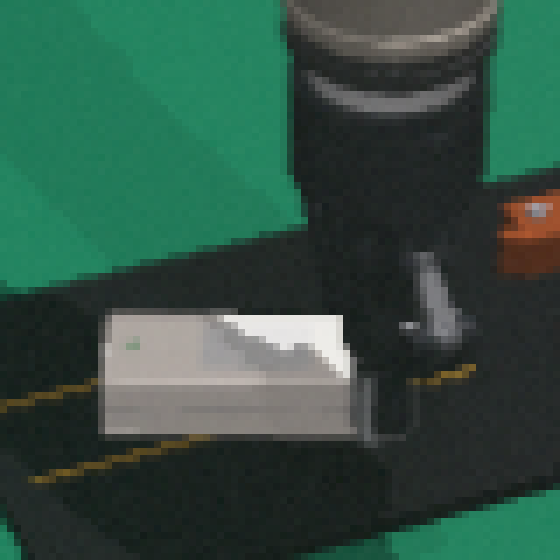

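View pics/w5.png

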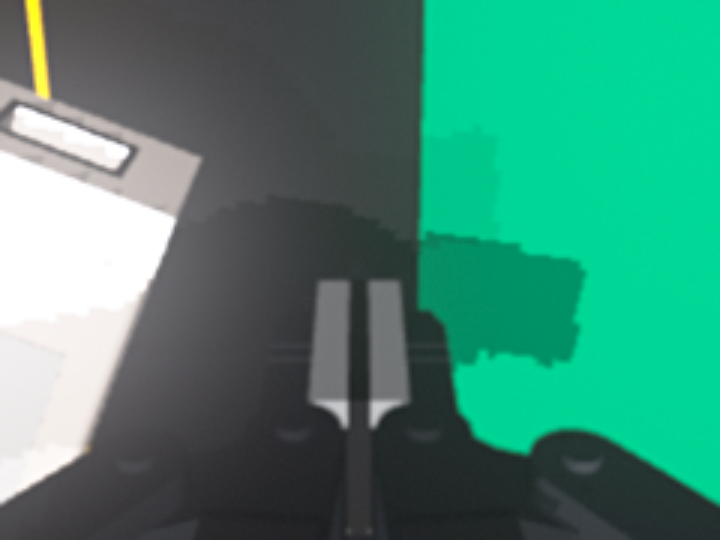

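Emit:
{"method": "step_arm", "body": {
  "plan": [
    [0.2,0,0,0,0,0],
    [0.2,0,0,0,0,0],
    [0.1,0,0,0,0,0],
    [0,0,0,0,0,0]
  ]
}}

```text
t: 6.72
eef_pos: [0.5906, -0.0152, -0.0153]
tool_rot: [0.535, 0.462, 0.535, -0.463]
contact_force: [-0.0, 0.6, -0.6]
gripper_width: -0.002
```

```bash
python3 - <<'E'
from h import *
go()
cm=bot.camera_model("scene")
p,d=bot.read_camera("scene");p=p[...,::-1]
for z in (0.01,.02,.03,.04,.05):print(z,(proj(cm,[*n2w(-.046,-.102),z])-[320,210])*16)
cv2.imwrite('pics/c8.png',cv2.resize(p[210:245,320:370],None,fx=16,fy=16,interpolation=cv2.INTER_NEAREST))
for u in (342,344,346,348):
  for v in range(226,240,1):
    P=q2R(cm['rotation'])@(ray(cm,(u,v))*d[v,u])+cm['origin'];print(u,v,w2n(P).round(3),P[2].round(3),p[v,u])
E
```

```text
t 6.72 pos [ 0.5906 -0.0152 -0.0153] nest [-0.046  -0.0881] f [-0.   0.6 -0.6] w -0.0 q7 -0.306
[[-0.001  0.989  0.145]
 [ 0.     0.145 -0.989]
 [-1.    -0.001 -0.   ]]
0.01 [406.44696963 543.44453916]
0.02 [407.63377106 500.53626873]
0.03 [408.83098486 457.22923561]
0.04 [410.03873854 413.51821374]
0.05 [411.25716147 369.3978923 ]
342 226 [-0.055 -0.096] 0.073 [31 32 26]
342 227 [-0.056 -0.098] 0.072 [31 33 28]
342 228 [-0.054 -0.094] 0.064 [27 28 22]
342 229 [-0.057 -0.101] 0.067 [58 59 55]
342 230 [-0.054 -0.095] 0.058 [86 89 84]
342 231 [-0.054 -0.094] 0.053 [91 91 87]
342 232 [-0.054 -0.095] 0.051 [90 90 87]
342 233 [-0.053 -0.093] 0.045 [88 88 86]
342 234 [-0.055 -0.097] 0.045 [89 90 88]
342 235 [-0.054 -0.094] 0.039 [93 91 90]
342 236 [-0.053 -0.094] 0.035 [94 94 89]
342 237 [-0.052 -0.091] 0.029 [97 96 94]
342 238 [-0.055 -0.097] 0.031 [101 102  98]
342 239 [-0.047 -0.08 ] 0.011 [42 43 38]
344 226 [-0.052 -0.103] 0.077 [33 34 29]
344 227 [-0.056 -0.113] 0.083 [31 32 26]
344 228 [-0.057 -0.115] 0.082 [31 31 25]
344 229 [-0.056 -0.112] 0.075 [38 39 31]
344 230 [-0.058 -0.117] 0
[... 827 characters left out ...]
31]
346 237 [-0.044 -0.1  ] 0.034 [50 50 45]
346 238 [-0.035 -0.081] 0.013 [54 54 51]
346 239 [-0.036 -0.083] 0.011 [32 36 32]
348 226 [-0.058 -0.141] 0.108 [27 29 24]
348 227 [-0.057 -0.139] 0.103 [33 34 30]
348 228 [-0.057 -0.141] 0.101 [28 29 23]
348 229 [-0.054 -0.134] 0.091 [28 32 25]
348 230 [-0.046 -0.116] 0.072 [31 35 29]
348 231 [-0.039 -0.101] 0.055 [39 41 35]
348 232 [-0.039 -0.101] 0.051 [39 41 36]
348 233 [-0.038 -0.1  ] 0.047 [49 48 43]
348 234 [-0.036 -0.096] 0.039 [49 49 45]
348 235 [-0.039 -0.102] 0.041 [47 48 45]
348 236 [-0.037 -0.098] 0.033 [45 47 43]
348 237 [-0.029 -0.082] 0.015 [60 60 56]
348 238 [-0.029 -0.082] 0.011 [40 43 38]
348 239 [-0.032 -0.087] 0.012 [36 40 33]
```

View pics/c8.png

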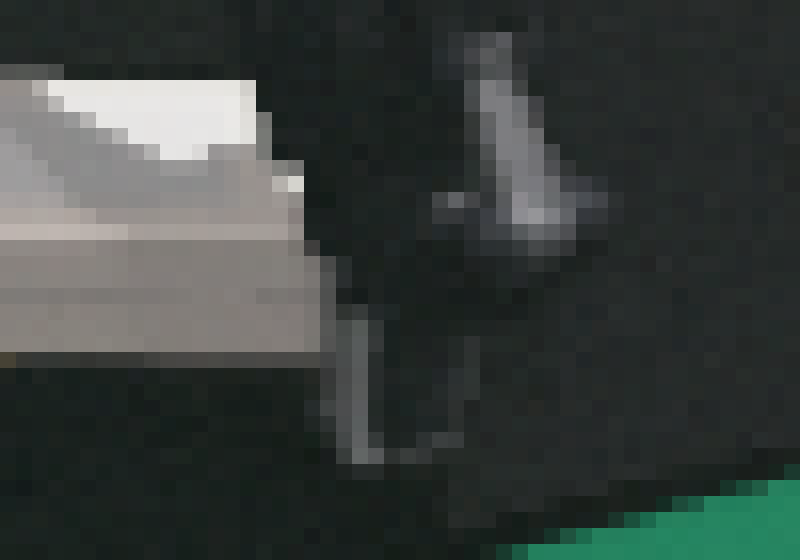

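Emit:
{"method": "step_arm", "body": {
  "plan": [
    [0.15,0,0,0,0,0],
    [0.1,-0.2,0,0,0,0],
    [0,-0.2,0,0,0,0],
    [0,-0.15,0,0,0,0],
    [0,-0.1,0,0,0,0],
    [0,-0.1,0,0,0,0],
    [0,-0.1,0,0,0,0],
    [0,-0.1,0,0,0,0]
  ]
}}

```text
t: 7.78
eef_pos: [0.5534, -0.0207, -0.0246]
tool_rot: [0.535, 0.463, 0.535, -0.462]
contact_force: [1.1, 1.3, -0.2]
gripper_width: -0.003
```

```bash
cat > look.py <<'E'
import sys
from h import *
go();n=sys.argv[1]
p,d=bot.read_camera("scene");p=p[...,::-1]
cv2.imwrite(f'pics/s{n}.png',cv2.resize(p[170:250,280:410],None,fx=6,fy=6,interpolation=cv2.INTER_CUBIC))
E
python3 look.py 1
```

```text
t 7.78 pos [ 0.5534 -0.0207 -0.0246] nest [-0.0461 -0.0505] f [ 1.1  1.3 -0.2] w -0.0 q7 -0.326
[[ 0.     0.989  0.145]
 [ 0.     0.145 -0.989]
 [-1.     0.    -0.   ]]
```

View pics/s1.png

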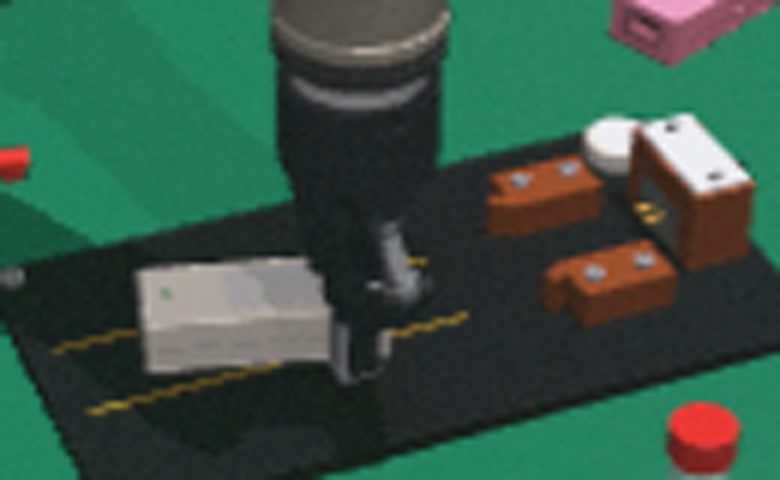

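Emit:
{"method": "step_arm", "body": {
  "plan": [
    [0,-0.09,0,0,0,0],
    [0,-0.09,0,0,0,0],
    [0,-0.09,0,0,0,0],
    [0,-0.06,0,0,0,0],
    [0,0,0,0,0,0],
    [0,0.3,0,0,0,0],
    [0,0.5,0,0,0,0],
    [0,0,0,0,0,0]
  ]
}}

```text
t: 8.82
eef_pos: [0.574, -0.0175, -0.0245]
tool_rot: [0.535, 0.463, 0.535, -0.462]
contact_force: [-0.5, 0.4, 0.5]
gripper_width: -0.003
```

```bash

python3 look.py 2; python3 - <<'E'
from h import *
p,d=bot.read_camera("wrist");cv2.imwrite("pics/w6.png",p[...,::-1])
E
```

```text
t 8.82 pos [ 0.574  -0.0175 -0.0245] nest [-0.0459 -0.0714] f [-0.5  0.4  0.5] w -0.0 q7 -0.321
[[ 0.002  0.989  0.145]
 [ 0.001  0.145 -0.989]
 [-1.     0.002 -0.   ]]
```

View pics/s2.png

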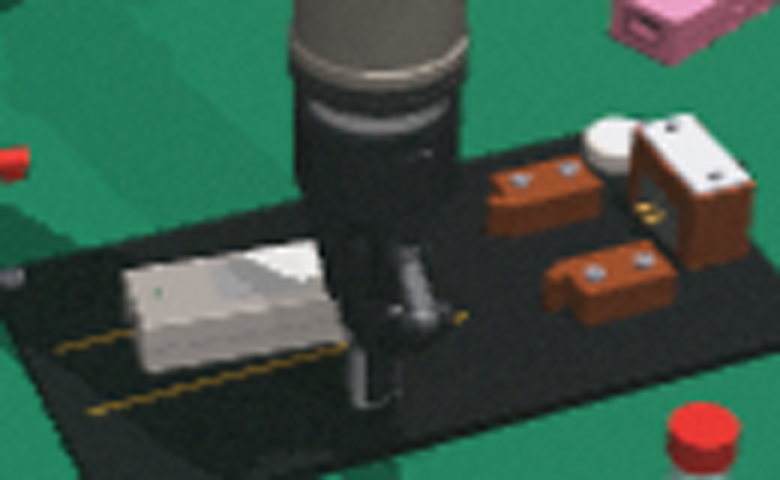

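View pics/w6.png

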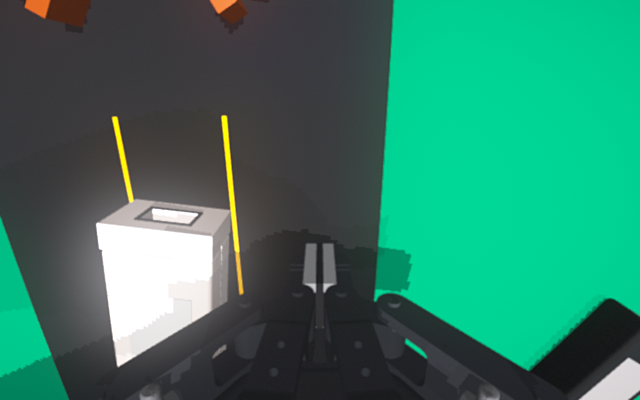

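```bash
cat >> h.py <<'E'
def wplane(o,uv,z):
    cm=bot.camera_model("wrist");T=cm['T_tool_cam'];Rm=q2R(o['tool_rot'])
    r=Rm@T[:3,:3]@ray(cm,uv);c=Rm@T[:3,3]+o['eef_pos'];return w2n(c+r*(z-c[2])/r[2])
E
python3 - <<'E'
from h import *
p=cv2.imread('pics/w6.png')
cv2.imwrite('pics/w6c.png',cv2.resize(p[100:300,80:260],None,fx=3,fy=3,interpolation=cv2.INTER_CUBIC))
E
```

```text
(no output)
```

View pics/w6c.png

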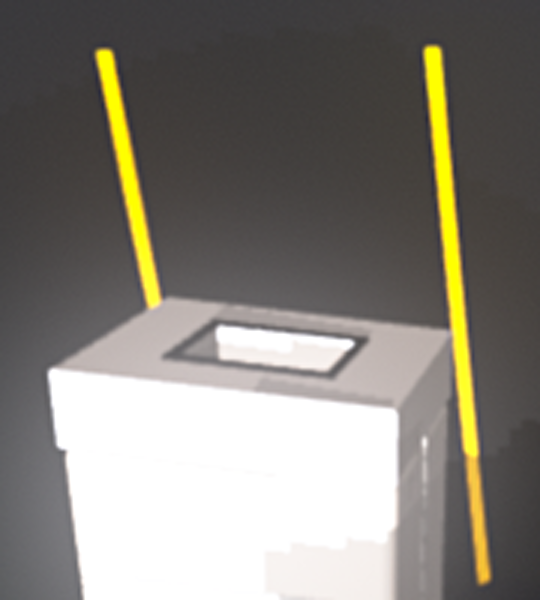

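```bash
python3 - <<'E'
from h import *
o=bot.get_obs()
f=lambda x,y:((x+.5)/3-.5+80,(y+.5)/3-.5+100)
for n,x,y,z in [('fbL',168,298,.01),('fbR',453,330,.01),('ftL',50,370,.04),('ftR',397,408,.04),('lineL',105,52,.01),('lineR',432,48,.01),('lineR2',484,580,.01),('lineL2',153,303,.01)]:
    print(n,wplane(o,f(x,y),z).round(4))
E
```

```text
fbL [-0.0149  0.0214]
fbR [-0.0205 -0.0258]
ftL [-0.0145  0.0211]
ftR [-0.02   -0.0262]
lineL [0.025  0.0238]
lineR [ 0.0252 -0.0267]
lineR2 [-0.0699 -0.0268]
lineL2 [-0.0158  0.0241]
```

Emit:
{"method": "step_arm", "body": {
  "plan": [
    [-0.8,0,0,0,0,0],
    [-0.8,0,0,0,0,0],
    [0,-0.55,0.75,0,0,0],
    [0,-0.55,0.75,0,0,0],
    [0,-0.55,0.75,0,0,0],
    [0,-0.54,0.73,0,0,0],
    [0,0,0,0.0186,0,0],
    [0,0,0,0,0,0]
  ],
  "fingers": 0.53
}}

```text
t: 9.93
eef_pos: [0.5016, -0.149, 0.0393]
tool_rot: [0.507, 0.493, 0.507, -0.493]
contact_force: [0.5, -0.5, -0.2]
gripper_width: 0.235
```

```bash

python3 - <<'E'
from h import *
o,Rm=go(n2w(-.163,.016),0.02);print(np.degrees(np.arctan2(Rm[1,1],Rm[0,1])-NA+np.pi/2))
p,d=bot.read_camera("wrist");cv2.imwrite("pics/w7.png",p[...,::-1])
E
python3 look.py 3
```

```text
t 9.93 pos [ 0.5016 -0.149   0.0393] nest [-0.1655  0.0193] f [ 0.5 -0.5 -0.2] w 0.23 q7 -0.111
[[-0.001  1.     0.028]
 [-0.     0.028 -1.   ]
 [-1.    -0.001  0.   ]]
rows-units tool [ 0.481  0.075 -0.071]
-6.721812039738185
t 9.97 pos [ 0.502  -0.1485  0.0393] nest [-0.165   0.0188] f [ 0.3  0.2 -0.5] w 0.24 q7 -0.11
[[-0.     1.     0.031]
 [-0.     0.031 -1.   ]
 [-1.    -0.     0.   ]]
```

View pics/w7.png

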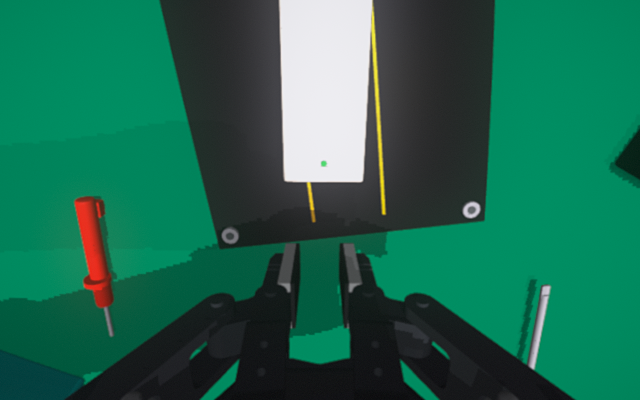

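View pics/s3.png

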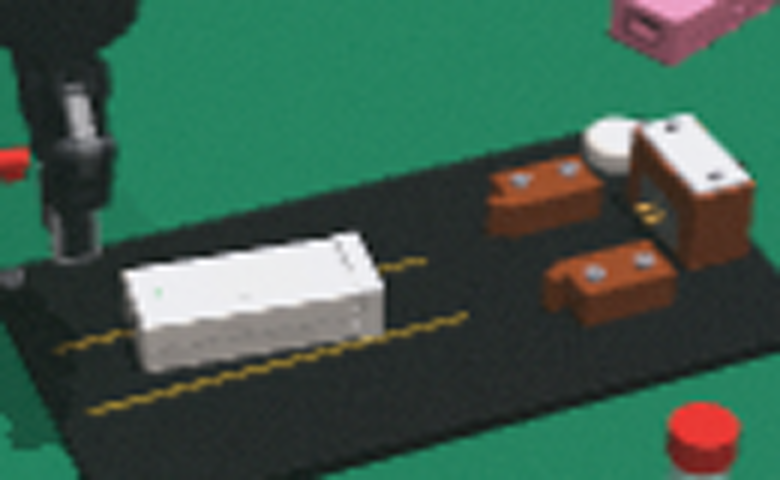

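```bash
python3 - <<'E'
from h import *
o=bot.get_obs();Rm=q2R(o['tool_rot'])
a=wplane(o,(285,181),.04);b=wplane(o,(363,182),.04);print(a,b,(a+b)/2,np.degrees(np.arctan2(-(b-a)[0],(b-a)[1]*-1)*-1))
print('line ends',wplane(o,(313,221),.01),wplane(o,(384,214),.01))
m=(a+b)/2
print('rear mid in tool rel',Rm.T@np.array([*(n2w(*m)-o['eef_pos'][:2]),0]))
E
```

```text
[-0.13234974  0.03429376] [-0.13824161 -0.01180492] [-0.13529567  0.01124442] -7.28349143112622
line ends [-0.17306043  0.02299361] [-0.17344082 -0.02852032]
rear mid in tool rel [ 3.57740776e-07  3.85140116e-03 -3.00528455e-02]
```

Emit:
{"method": "step_arm", "body": {
  "plan": [
    [0,-0.57,-0.1,0,0,0],
    [0,-0.57,-0.4,0,0,0],
    [0,0,-0.45,0,0,0],
    [0.6,0,0,0,0,0],
    [0.5,0,0,0,0,0],
    [0.4,0,0,0,0,0],
    [0.1,0,0,0,0,0],
    [0,0,0,0,0,0]
  ],
  "fingers": 1
}}

```text
t: 11.02
eef_pos: [0.456, -0.1118, -0.0247]
tool_rot: [0.507, 0.493, 0.507, -0.493]
contact_force: [0.1, -0.8, 0.5]
gripper_width: -0.001
```

```bash

python3 - <<'E'
from h import *
o,Rm=go(n2w(-.122,.046),-0.025)
p,d=bot.read_camera("wrist");cv2.imwrite("pics/w8.png",p[...,::-1])
E
```

```text
t 11.03 pos [ 0.456  -0.1118 -0.0247] nest [-0.122  0.059] f [ 0.1 -0.8  0.5] w -0.0 q7 -0.269
[[-0.     1.     0.029]
 [ 0.     0.029 -1.   ]
 [-1.    -0.    -0.   ]]
rows-units tool [ 0.008  0.323 -0.038]
```

View pics/w8.png

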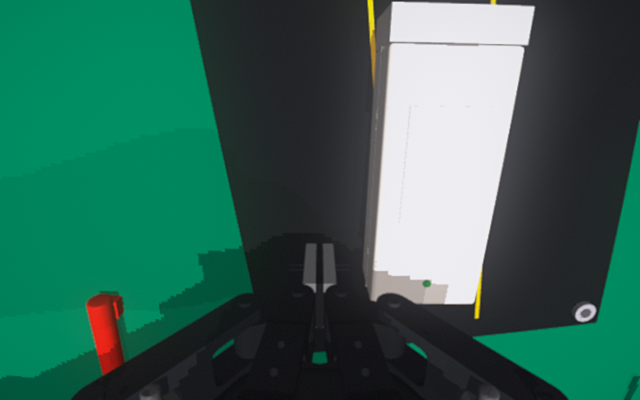

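Emit:
{"method": "step_arm", "body": {
  "plan": [
    [0,0.15,0,0,0,0],
    [0,0.15,0,0,0,0],
    [0,0.1,0,0,0,0],
    [0,0.08,0,0,0,0],
    [0,0.07,0,0,0,0],
    [0,0.05,0,0,0,0],
    [0,0,0,0,0,0]
  ]
}}

```text
t: 11.95
eef_pos: [0.4802, -0.1112, -0.0247]
tool_rot: [0.507, 0.493, 0.507, -0.493]
contact_force: [0.8, -0.5, 0.0]
gripper_width: -0.001
```

```bash

python3 - <<'E'
from h import *
o,Rm=go()
p,d=bot.read_camera("wrist");cv2.imwrite("pics/w9.png",p[...,::-1])
E
```

```text
t 11.95 pos [ 0.4802 -0.1112 -0.0247] nest [-0.125  0.035] f [ 0.8 -0.5  0. ] w -0.0 q7 -0.267
[[ 0.     1.     0.028]
 [ 0.     0.028 -1.   ]
 [-1.     0.    -0.   ]]
```

View pics/w9.png

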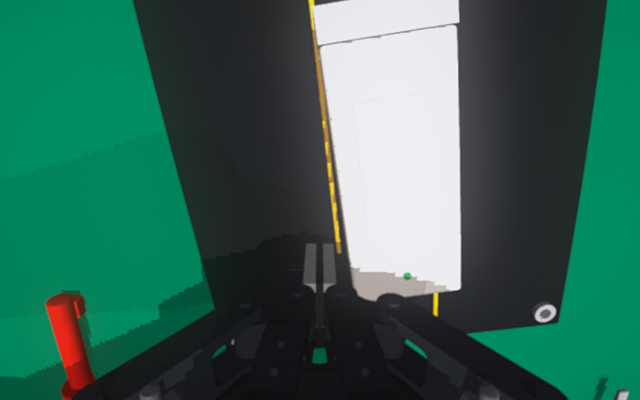

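```bash

python3 - <<'E'
from h import *
o=bot.get_obs()
r=[wplane(o,u,.04) for u in [(461,290),(458,27),(362,300),(322,45)]]
for x in r: print(x.round(4))
for i,j in((0,1),(2,3)): v=r[j]-r[i];print(np.degrees(np.arctan2(v[1],v[0])))
l=[wplane(o,u,.01) for u in [(339,250),(314,30),(436,312)]];print(np.round(l,4))
E
```

```text
[-0.1328 -0.0277]
[-0.0281 -0.0239]
[-0.1326  0.0159]
[-0.0287  0.0218]
2.0902859183212987
3.243876622133126
[[-0.1233  0.0235]
 [-0.0191  0.0238]
 [-0.1696 -0.0275]]
```

Emit:
{"method": "step_arm", "body": {
  "plan": [
    [0,-0.5,0,0,0,0],
    [-0.8,0,0,0,0,0],
    [-0.8,0,0.4,0,0,0],
    [0,0.5,0.5,0,0,0],
    [0,0.55,0,0,0,0],
    [0,0.51,0,0,0,0],
    [0,0,0,-0.0186,0,0],
    [0,0,0,0,0,0]
  ],
  "fingers": 0.53
}}

```text
t: 13.0
eef_pos: [0.5234, -0.1459, 0.0391]
tool_rot: [0.535, 0.463, 0.535, -0.462]
contact_force: [-0.6, 0.4, -1.4]
gripper_width: 0.238
```

```bash

python3 - <<'E'
from h import *
o,Rm=go(n2w(-.166,-.003),-0.025);print(np.degrees(np.arctan2(Rm[1,1],Rm[0,1])-NA+np.pi/2))
p,d=bot.read_camera("wrist");cv2.imwrite("pics/w10.png",p[...,::-1])
E
```

```text
t 13.0 pos [ 0.5234 -0.1459  0.0391] nest [-0.1655 -0.0027] f [-0.6  0.4 -1.4] w 0.24 q7 -0.028
[[ 0.     0.99   0.144]
 [ 0.001  0.144 -0.99 ]
 [-1.     0.    -0.001]]
rows-units tool [1.604 0.008 0.013]
-0.07339825372438268
```

View pics/w10.png

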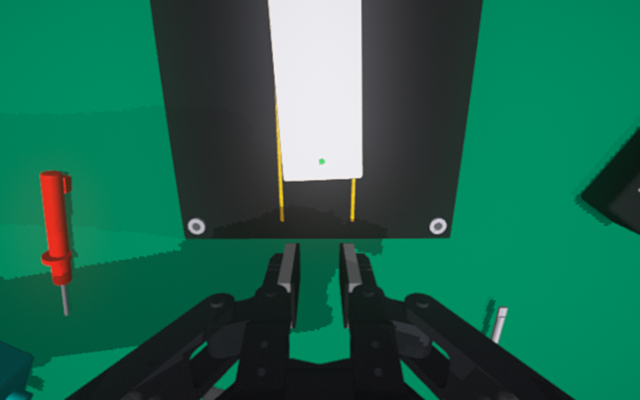

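Emit:
{"method": "step_arm", "body": {
  "plan": [
    [0.6,0,0,0,0,0],
    [0.5,0,0,0,0,0],
    [0.4,0,0,0,0,0],
    [0.1,0,-0.1,0,0,0],
    [0,0,-0.2,0,0,0],
    [0,0,-0.15,0,0,0],
    [0,0,-0.1,0,0,0],
    [0,0,-0.1,0,0,0]
  ]
}}

```text
t: 14.05
eef_pos: [0.5199, -0.1208, -0.0242]
tool_rot: [0.535, 0.462, 0.534, -0.463]
contact_force: [0.3, -1.7, 2.3]
gripper_width: 0.233
```

Emit:
{"method": "step_arm", "body": {
  "plan": [
    [0,0,-0.1,0,0,0],
    [0,0,-0.1,0,0,0],
    [0,0,-0.15,0,0,0],
    [0,0,-0.15,0,0,0],
    [0,0,-0.15,0,0,0],
    [0,0,-0.15,0,0,0],
    [0,0,-0.15,0,0,0],
    [0,0,0,0,0,0]
  ]
}}

```text
t: 15.05
eef_pos: [0.5137, -0.0816, -0.0248]
tool_rot: [0.535, 0.462, 0.536, -0.462]
contact_force: [0.2, -0.8, -0.2]
gripper_width: 0.236
```

```bash

python3 look.py 4;python3 - <<'E'
from h import *
p,d=bot.read_camera("wrist");cv2.imwrite("pics/w11.png",p[...,::-1])
E
```

```text
t 15.05 pos [ 0.5137 -0.0816 -0.0248] nest [-0.1005 -0.0024] f [ 0.2 -0.8 -0.2] w 0.24 q7 -0.223
[[-0.     0.989  0.146]
 [ 0.001  0.146 -0.989]
 [-1.    -0.    -0.001]]
```

View pics/w11.png

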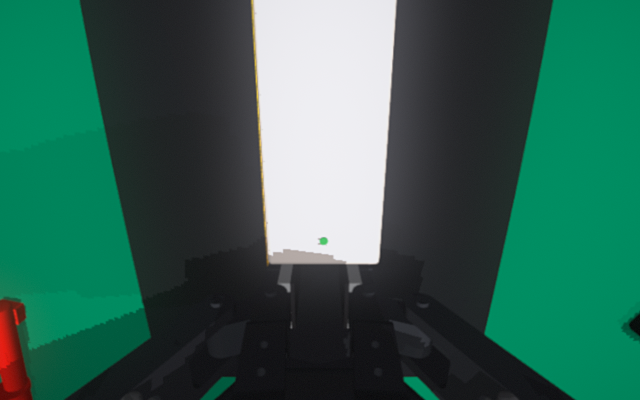

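View pics/s4.png

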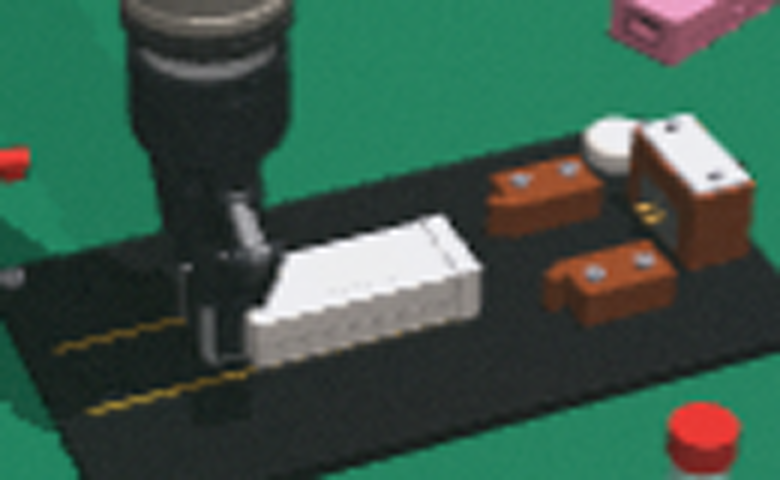

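Emit:
{"method": "step_arm", "body": {
  "plan": [
    [0,-0.01,-0.12,0,0,0],
    [0,-0.01,-0.12,0,0,0],
    [0,-0.01,-0.12,0,0,0],
    [0,-0.01,-0.12,0,0,0],
    [0,-0.01,-0.12,0,0,0],
    [0,0,-0.12,0,0,0],
    [0,0,-0.12,0,0,0],
    [0,0,0,0,0,0]
  ]
}}

```text
t: 16.15
eef_pos: [0.5072, -0.0491, -0.0247]
tool_rot: [0.535, 0.462, 0.535, -0.462]
contact_force: [-0.8, 0.4, -0.2]
gripper_width: 0.232
```

```bash

python3 look.py 5;python3 - <<'E'
from h import *
p,d=bot.read_camera("top");p=p[...,::-1]
cv2.imwrite('pics/t5.png',cv2.resize(p[150:255,220:380],None,fx=5,fy=5,interpolation=cv2.INTER_CUBIC))
E
```

```text
t 16.15 pos [ 0.5072 -0.0491 -0.0247] nest [-0.0674 -0.0007] f [-0.8  0.4 -0.2] w 0.23 q7 -0.292
[[ 0.     0.989  0.146]
 [ 0.     0.146 -0.989]
 [-1.     0.    -0.   ]]
```

View pics/t5.png

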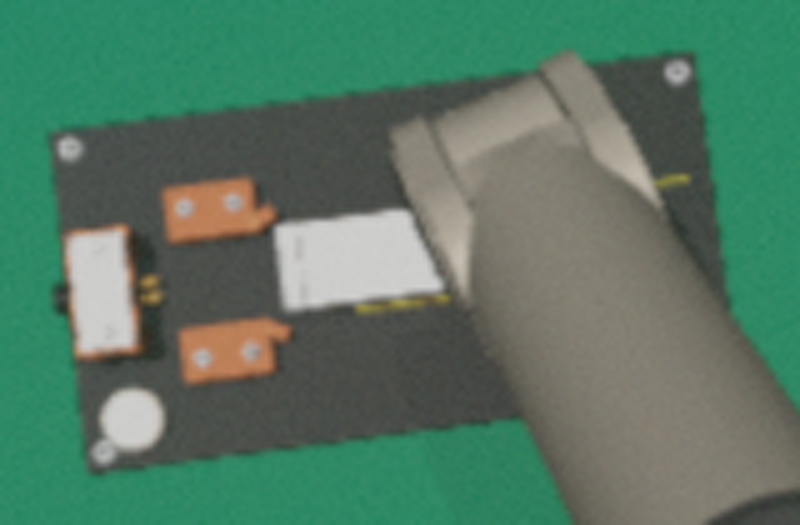

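View pics/s5.png

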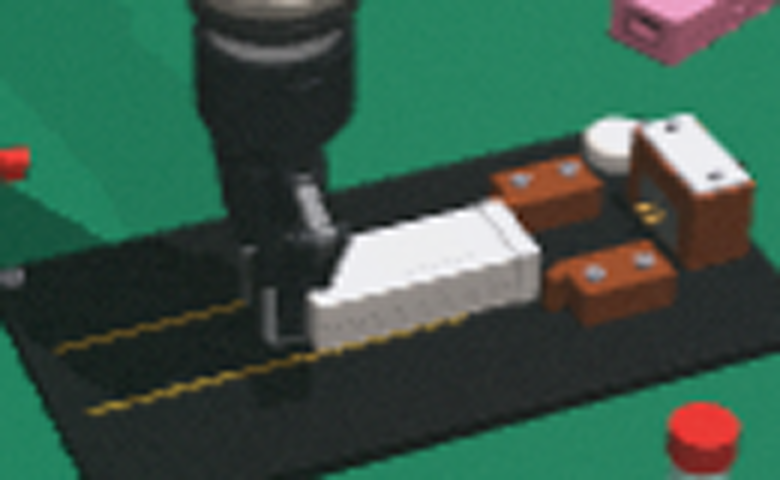

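```bash
python3 - <<'E'
from h import *
cm=bot.camera_model("top")
f=lambda x,y:((x+.5)/5-.5+220,(y+.5)/5-.5+150)
for n,x,y,z in [('aT',275,225,.04),('aB',287,312,.04),('guT',168,243,.03),('guT2',252,233,.03),('gl',180,329,.03),('gl2',265,319,.03),('leadT',278,217,.03),('leadB',292,334,.03),('sideT',410,209,.04),('sideB',440,293,.04)]:
    print(n,w2n(plane(cm,f(x,y),z)).round(4))
E
```

```text
aT [ 0.064  -0.0265]
aB [0.0632 0.0233]
guT [ 0.1264 -0.0251]
guT2 [ 0.0783 -0.0246]
gl [0.1253 0.0245]
gl2 [0.0768 0.0251]
leadT [ 0.0625 -0.0318]
leadB [0.0627 0.0355]
sideT [-0.013  -0.0258]
sideB [-0.0238  0.0237]
```

Emit:
{"method": "step_arm", "body": {
  "plan": [
    [0,-0.01,-0.1,0,0,0],
    [0,-0.01,-0.1,0,0,0],
    [0,-0.01,-0.1,0,0,0],
    [0,0,-0.1,0,0,0],
    [0,0,-0.1,0,0,0],
    [0,0,-0.1,0,0,0],
    [0,0,-0.1,0,0,0],
    [0,0,-0.1,0,0,0]
  ]
}}

```text
t: 17.25
eef_pos: [0.5013, -0.0181, -0.0247]
tool_rot: [0.535, 0.462, 0.535, -0.462]
contact_force: [0.6, -1.0, 0.5]
gripper_width: 0.236
```

```bash

python3 look.py 6
```

```text
t 17.25 pos [ 0.5013 -0.0181 -0.0247] nest [-0.0359  0.0006] f [ 0.6 -1.   0.5] w 0.24 q7 -0.359
[[ 0.     0.989  0.145]
 [-0.     0.145 -0.989]
 [-1.     0.     0.   ]]
```

View pics/s6.png

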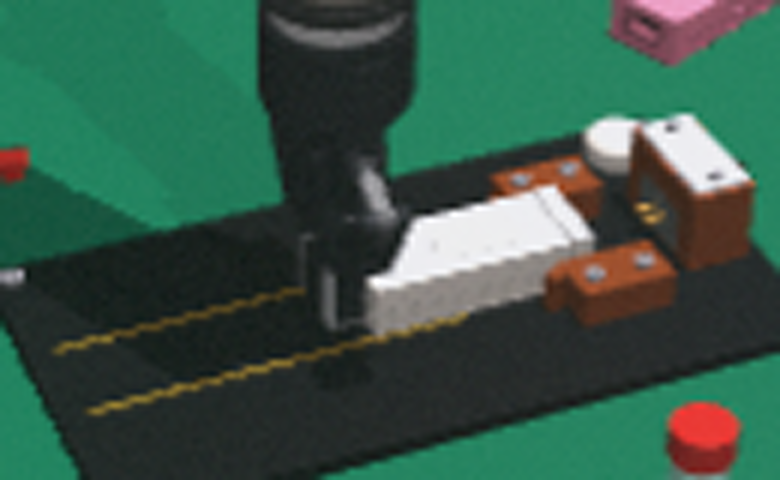

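Emit:
{"method": "step_arm", "body": {
  "plan": [
    [0,0,-0.1,0,0,0],
    [0,0,-0.1,0,0,0],
    [0,0,-0.1,0,0,0],
    [0,0,-0.1,0,0,0],
    [0,0,-0.1,0,0,0],
    [0,0,-0.1,0,0,0],
    [0,0,-0.1,0,0,0],
    [0,0,-0.1,0,0,0]
  ]
}}

```text
t: 18.3
eef_pos: [0.4967, 0.0136, -0.0247]
tool_rot: [0.535, 0.462, 0.535, -0.462]
contact_force: [0.5, -1.5, 0.6]
gripper_width: 0.23
```

Emit:
{"method": "step_arm", "body": {
  "plan": [
    [0,0,-0.1,0,0,0],
    [0,0,-0.08,0,0,0],
    [0,0,0,0,0,0]
  ]
}}

```text
t: 18.68
eef_pos: [0.4956, 0.0211, -0.0247]
tool_rot: [0.535, 0.462, 0.535, -0.462]
contact_force: [-0.6, 0.4, 0.3]
gripper_width: 0.232
```

```bash

python3 look.py 7;python3 - <<'E'
from h import *
p,d=bot.read_camera("top");p=p[...,::-1]
cv2.imwrite('pics/t7.png',cv2.resize(p[170:235,220:320],None,fx=8,fy=8,interpolation=cv2.INTER_CUBIC))
E
```

```text
t 18.68 pos [ 0.4956  0.0211 -0.0247] nest [0.0038 0.0006] f [-0.6  0.4  0.3] w 0.23 q7 -0.44
[[ 0.     0.989  0.145]
 [ 0.001  0.145 -0.989]
 [-1.     0.    -0.001]]
```

View pics/t7.png

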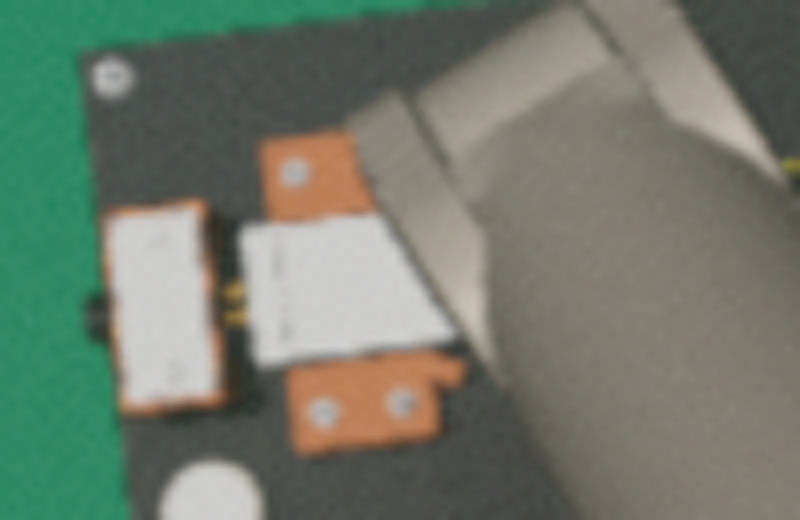

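View pics/s7.png

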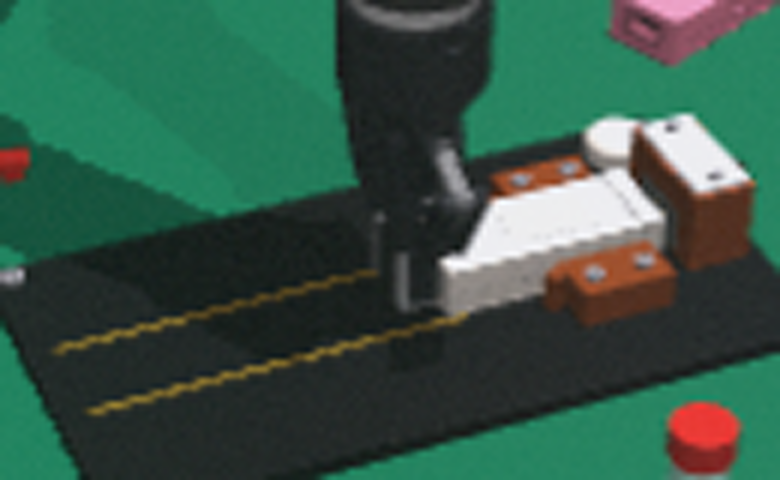

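```bash
python3 - <<'E'
from h import *
cm=bot.camera_model("top")
f=lambda x,y:((x+.5)/8-.5+220,(y+.5)/8-.5+170)
for n,x,y,z in [('aT',240,227,.04),('aB',258,367,.04),('dT',209,202,.056),('dB',226,405,.056)]:
    print(n,w2n(plane(cm,f(x,y),z)).round(4))
E
```

```text
aT [ 0.1352 -0.0261]
aB [0.1346 0.0238]
dT [ 0.1428 -0.0347]
dB [0.145  0.0364]
```

Emit:
{"method": "step_arm", "body": {
  "plan": [
    [0,0,-0.06,0,0,0],
    [0,0,-0.05,0,0,0],
    [0,0,-0.05,0,0,0],
    [0,0,-0.03,0,0,0],
    [0,0,0,0,0,0]
  ]
}}

```text
t: 19.4
eef_pos: [0.4946, 0.0283, -0.0247]
tool_rot: [0.535, 0.462, 0.535, -0.462]
contact_force: [0.1, -1.1, 0.6]
gripper_width: 0.233
```

Emit:
{"method": "step_arm", "body": {
  "plan": [
    [0,0,-0.02,0,0,0],
    [0,0,-0.02,0,0,0]
  ]
}}

```text
t: 19.65
eef_pos: [0.4944, 0.0293, -0.0247]
tool_rot: [0.535, 0.462, 0.535, -0.463]
contact_force: [0.2, -2.2, -0.3]
gripper_width: 0.229
```

Emit:
{"method": "step_arm", "body": {
  "plan": [
    [0,0,-0.02,0,0,0],
    [0,0,0,0,0,0]
  ]
}}

```text
t: 19.9
eef_pos: [0.4943, 0.0304, -0.0247]
tool_rot: [0.535, 0.462, 0.535, -0.462]
contact_force: [0.3, -1.0, -0.3]
gripper_width: 0.234
```

Emit:
{"method": "step_arm", "body": {
  "plan": [
    [0,0,-0.02,0,0,0],
    [0,0,0,0,0,0]
  ]
}}

```text
t: 20.15
eef_pos: [0.4941, 0.0312, -0.0247]
tool_rot: [0.535, 0.462, 0.535, -0.462]
contact_force: [0.5, -0.7, 0.4]
gripper_width: 0.235
```

Emit:
{"method": "step_arm", "body": {
  "plan": [
    [0,0,-0.02,0,0,0],
    [0,0,0,0,0,0]
  ]
}}

```text
t: 20.4
eef_pos: [0.4941, 0.0319, -0.0247]
tool_rot: [0.535, 0.462, 0.535, -0.462]
contact_force: [0.4, -1.7, 1.1]
gripper_width: 0.238
```

Emit:
{"method": "step_arm", "body": {
  "plan": [
    [0,0,-0.02,0,0,0],
    [0,0,0,0,0,0]
  ]
}}

```text
t: 20.65
eef_pos: [0.494, 0.0319, -0.0247]
tool_rot: [0.535, 0.462, 0.535, -0.463]
contact_force: [1.0, -5.1, 1.3]
gripper_width: 0.232
```

Emit:
{"method": "step_arm", "body": {
  "plan": [
    [0,0,-0.01,0,0,0],
    [0,0,0,0,0,0]
  ]
}}

```text
t: 20.9
eef_pos: [0.494, 0.0319, -0.0247]
tool_rot: [0.535, 0.462, 0.534, -0.463]
contact_force: [1.4, -6.6, 1.4]
gripper_width: 0.236
```

Emit:
{"method": "step_arm", "body": {
  "plan": [
    [0,0,0.3,0,0,0],
    [0,0,0.7,0,0,0],
    [-0.9,0,0,0,0,0],
    [-0.9,0,0,0,0,0],
    [-0.9,0,0.5,0,0,0],
    [-0.5,0,1,0,0,0],
    [0,0,1,0,0,0],
    [0,0,1,0,0,0]
  ],
  "fingers": 1
}}

```text
t: 21.9
eef_pos: [0.5202, -0.146, 0.1037]
tool_rot: [0.535, 0.463, 0.535, -0.462]
contact_force: [0.3, -0.2, -1.0]
gripper_width: 0.002
```

Emit:
{"method": "step_arm", "body": {
  "plan": [
    [0,0,1,0,0,0],
    [0,0,1,0,0,0],
    [0,0,1,0,0,0],
    [0,0,0,0,0,0]
  ]
}}

```text
t: 22.4
eef_pos: [0.5366, -0.2676, 0.1027]
tool_rot: [0.534, 0.464, 0.534, -0.464]
contact_force: [-0.2, -0.4, -0.5]
gripper_width: -0.001
```

```bash

python3 look.py 8;python3 - <<'E'
from h import *
p,d=bot.read_camera("top");p=p[...,::-1];cv2.imwrite('pics/top8.png',p)
cv2.imwrite('pics/t8.png',cv2.resize(p[170:235,220:320],None,fx=8,fy=8,interpolation=cv2.INTER_CUBIC))
E
```

```text
t 22.4 pos [ 0.5366 -0.2676  0.1027] nest [-0.2879  0.0019] f [-0.2 -0.4 -0.5] w -0.0 q7 0.248
[[ 0.     0.99   0.139]
 [-0.     0.139 -0.99 ]
 [-1.    -0.     0.   ]]
```

View pics/t8.png

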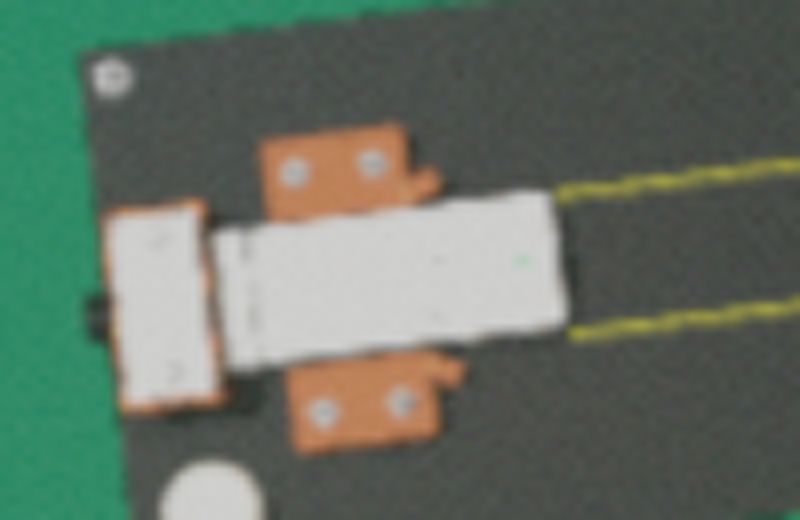

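View pics/s8.png

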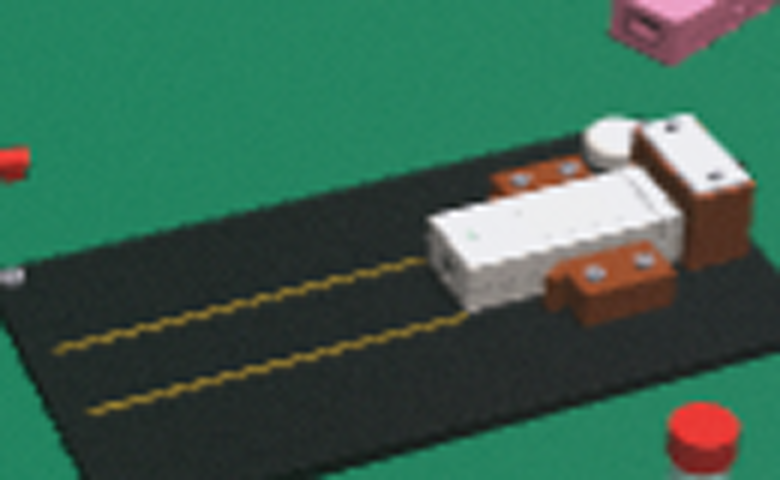

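View pics/top8.png

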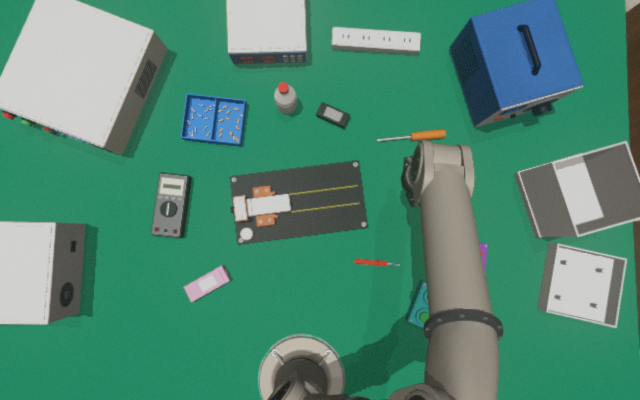

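```bash
python3 - <<'E'
from h import *
cm=bot.camera_model("top")
f=lambda x,y:((x+.5)/8-.5+220,(y+.5)/8-.5+170)
c=[w2n(plane(cm,f(x,y),z)) for x,y,z in [(214,233,.04),(556,190,.04),(568,327,.04),(233,370,.04)]]
print(np.round(c,4),np.mean(c,0)); v=c[0]+c[3]-c[1]-c[2];print(np.degrees(np.arctan2(v[1],v[0])))
go(np.array([0.4685,-0.381]),0.06)
E
```

```text
[[ 0.1445 -0.0252]
 [ 0.023  -0.0249]
 [ 0.0247  0.0238]
 [ 0.1435  0.0237]] [ 0.08392403 -0.00064098]
-0.08459117022442224
t 22.5 pos [ 0.537  -0.2631  0.1029] nest [-0.2835  0.0009] f [-0.5  1.   0.4] w -0.0 q7 0.247
[[-0.     0.99   0.144]
 [ 0.001  0.144 -0.99 ]
 [-1.     0.    -0.001]]
rows-units tool [ 1.069 -2.12   2.67 ]
```

Emit:
{"method": "step_arm", "body": {
  "plan": [
    [0,-0.7,0.9,0,0,0],
    [0,-0.7,0.9,0,0,0],
    [0,-0.72,0.87,0,0,0],
    [0.5,0,0,0,0,0],
    [0,0,0,0,0,0],
    [0,0,0,0,0,0]
  ]
}}

```text
t: 23.25
eef_pos: [0.4702, -0.3793, 0.0835]
tool_rot: [0.536, 0.462, 0.536, -0.461]
contact_force: [-0.2, -0.7, 0.6]
gripper_width: 0.002
```

```bash
python3 - <<'E'
from h import *
go(np.array([0.4685,-0.381]),0.03)
p,d=bot.read_camera("wrist");cv2.imwrite("pics/w12.png",p[...,::-1])
p,d=bot.read_camera("scene");cv2.imwrite("pics/s12.png",cv2.resize(p[170:260,150:270,::-1],None,fx=6,fy=6,interpolation=cv2.INTER_CUBIC))
E
```

```text
t 23.25 pos [ 0.4702 -0.3793  0.0835] nest [-0.3887  0.0838] f [-0.2 -0.7  0.6] w 0.0 q7 0.473
[[ 0.001  0.989  0.148]
 [ 0.001  0.148 -0.989]
 [-1.     0.001 -0.001]]
rows-units tool [ 1.338 -0.049  0.038]
```

View pics/w12.png

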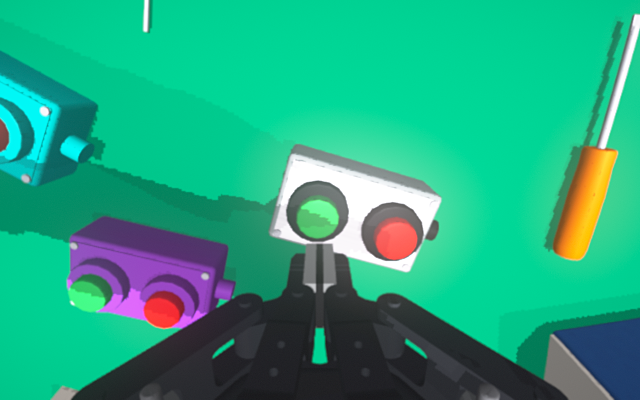

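View pics/s12.png

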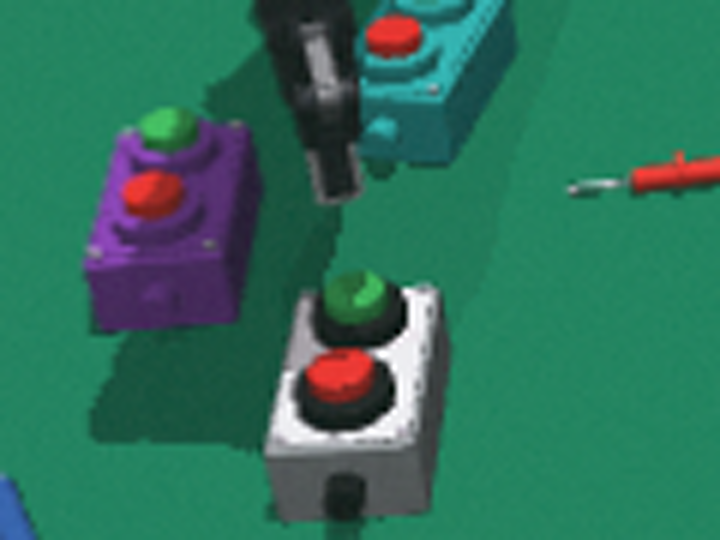

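```bash
python3 - <<'E'
from h import *
o=bot.get_obs()
for u in [(319,213),(396,236)]: print(n2w(*wplane(o,u,.068)))
E
```

```text
[ 0.47058806 -0.377218  ]
[ 0.52590851 -0.38640538]
```

Emit:
{"method": "step_arm", "body": {
  "plan": [
    [0.4,0,0,0,0,0],
    [0.4,0,0,0,0,0],
    [0.35,0,0,0,0,0],
    [0.2,0,0,0,0,0],
    [0,0,0,0,0,0]
  ]
}}

```text
t: 23.98
eef_pos: [0.4683, -0.3813, 0.0286]
tool_rot: [0.534, 0.462, 0.535, -0.462]
contact_force: [-1.0, 1.0, 1.7]
gripper_width: -0.004
```

```bash
python3 - <<'E'
from h import *
go(np.array([0.4695,-0.379]),0.03)
p,d=bot.read_camera("scene");cv2.imwrite("pics/s13.png",cv2.resize(p[170:260,150:270,::-1],None,fx=6,fy=6,interpolation=cv2.INTER_CUBIC))
E
```

```text
t 23.98 pos [ 0.4683 -0.3813  0.0286] nest [-0.3905  0.086 ] f [-1.   1.   1.7] w -0.0 q7 0.436
[[-0.001  0.989  0.145]
 [ 0.001  0.145 -0.989]
 [-1.    -0.001 -0.001]]
rows-units tool [-0.035  0.037 -0.053]
```

View pics/s13.png

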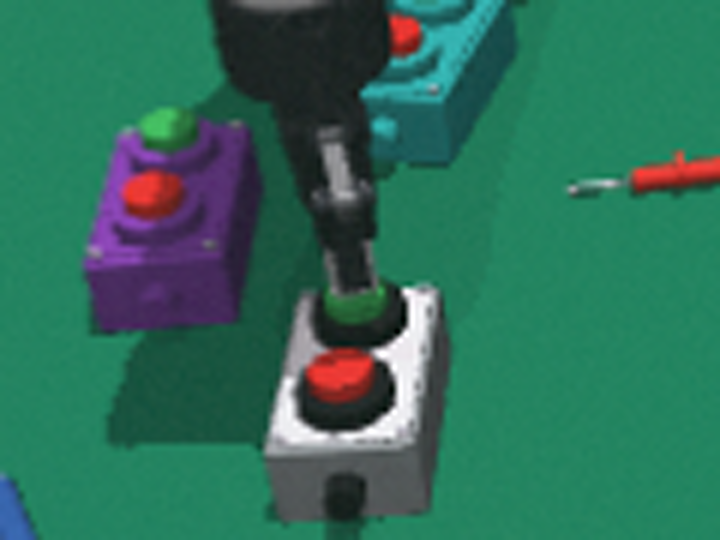

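Over the green button, almost touching. I'll go down slowly in small steps while watching the force.

Emit:
{"method": "step_arm", "body": {
  "plan": [
    [0.06,0,0,0,0,0],
    [0.06,0,0,0,0,0],
    [0,0,0,0,0,0]
  ]
}}

```text
t: 24.4
eef_pos: [0.4693, -0.3819, 0.0249]
tool_rot: [0.535, 0.462, 0.535, -0.462]
contact_force: [0.7, 0.9, 4.3]
gripper_width: -0.002
```

Emit:
{"method": "step_arm", "body": {
  "plan": [
    [0.05,0,0,0,0,0],
    [0,0,0,0,0,0]
  ]
}}

```text
t: 24.65
eef_pos: [0.4692, -0.382, 0.0229]
tool_rot: [0.535, 0.462, 0.535, -0.462]
contact_force: [-0.6, 0.2, 5.5]
gripper_width: 0.001
```

Emit:
{"method": "step_arm", "body": {
  "plan": [
    [0.05,0,0,0,0,0],
    [0,0,0,0,0,0]
  ]
}}

```text
t: 24.9
eef_pos: [0.4694, -0.382, 0.0227]
tool_rot: [0.535, 0.462, 0.534, -0.463]
contact_force: [-5.4, 3.1, 19.4]
gripper_width: 0.002
```

```bash
python3 - <<'E'
from h import *
p,d=bot.read_camera("scene");cv2.imwrite("pics/s14.png",cv2.resize(p[170:260,150:270,::-1],None,fx=6,fy=6,interpolation=cv2.INTER_CUBIC))
E
```

```text
(no output)
```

View pics/s14.png

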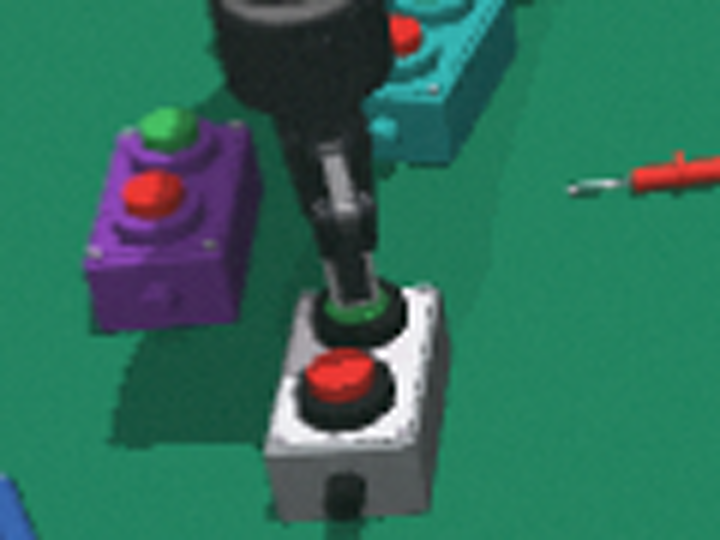

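The green button is visibly pressed down. Releasing and backing away upwards.

Emit:
{"method": "step_arm", "body": {
  "plan": [
    [-0.3,0,0,0,0,0],
    [-0.7,0,0,0,0,0],
    [-0.9,0,0,0,0,0],
    [-0.9,0,0,0,0,0],
    [0,-0.8,0,0,0,0],
    [0,-0.8,0.5,0,0,0],
    [0,0,0.8,0,0,0],
    [0,0,0,0,0,0]
  ]
}}

```text
t: 25.95
eef_pos: [0.4117, -0.4449, 0.132]
tool_rot: [0.534, 0.463, 0.534, -0.464]
contact_force: [-0.1, 0.4, 0.4]
gripper_width: 0.002
```

```bash
python3 look.py 15; python3 - <<'E'
from h import *
p,d=bot.read_camera("scene");cv2.imwrite("pics/s15f.png",p[...,::-1])
E
```

```text
t 25.95 pos [ 0.4117 -0.4449  0.132 ] nest [-0.4452  0.1513] f [-0.1  0.4  0.4] w 0.0 q7 0.649
[[-0.     0.99   0.141]
 [-0.001  0.141 -0.99 ]
 [-1.    -0.     0.001]]
```

View pics/s15f.png

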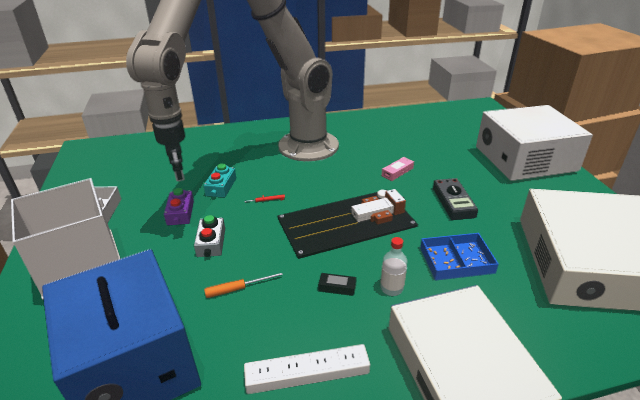

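View pics/s15.png

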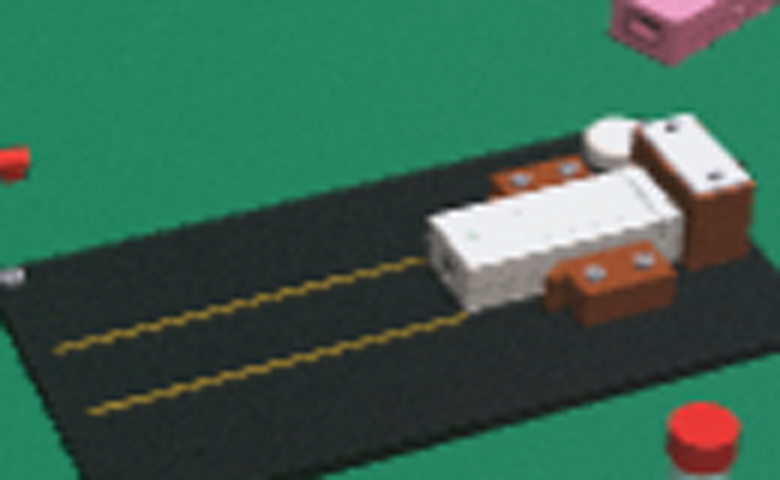

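```bash
python3 -c "
from station import bot
print(bot.get_obs()['joint_vel'].round(4));print(bot.hand_in())"
```

```text
[-0.0136 -0.0087 -0.016   0.0123 -0.0006 -0.0002  0.0002]
the job is handed in; nothing more can be done
None
```

I pushed the adapter home against the dock block, pressed and released the green start button, and handed the job in at about 26 s. No verdict was reported.

- **Pushing the adapter:** I used only the outside of the fingers. I straightened it with two side nudges, then pushed it from behind through the gap. It stopped against the dock with a steady force of about 6.6 N.
- **Adapter position:** After I backed off, the top camera put its origin at x ≈ +84 mm, y ≈ −0.6 mm in the nest's frame, 0.1° off the nest's direction. Home is +85, 0, so that is within the cameras' 2 mm calibration. It looked unchanged after the button press.
- **Start button:** The tool went down about 6 mm and bottomed out at 19 N, above the 5 N needed. The picture at that moment shows the green button down and the red one untouched. In the last picture both are up, the bystanders look undisturbed and the arm touches nothing.

**Disagreements with the task text:**
- **Fingertips:** They sit about 45 mm behind the reported tool point, not at it. Both cameras showed this, and my first nudge passed above the adapter without touching it. I allowed for it from then on.
- **Lane centre:** The wrist and top cameras disagreed by about 2 mm on where the middle of the lane lies. That had no effect in the gap.

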